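# Put the brayer and the square away in their fitted tray

### The job

Put the ink roller and the try square back into their cutouts in the fitted tool tray, each turned to match its cutout, and press each one down past the spring catches until it lies fully home on the recess floor. Then push the keeper bar a quarter turn by its peg, all the way to its stop, so that it lies across both tools. Leave the loose things around (tape roll, paint tube, colour tin) where they are.

Things in the scene. Friction and masses are not known exactly. Their poses are not given: they have to be found in the camera images.
- tray: Fitted tool tray fixed to the desk, 200 x 273 mm (own x -100..100, y -135..138 mm), pale wood top 44 mm above the desk, dark rim 45 mm. Origin at desk level near its middle, z up. Two recesses 16 mm deep (grey floor 28 mm above the desk), 2.5 mm clearance round each tool. Beside each grip centre a steel spring ball juts 5 mm from either long wall, 9 mm below the top: a tool laid in rests on them.
- brayer_recess (a point): Where point brayer_centre lies when the brayer is home, 40 mm above the desk. Axes as the tray's; the brayer's must match. T-shaped recess on the tray's -y side, crossbar at +x. Laid in, the brayer rests on the spring balls 7 to 10 mm too high; pressing at the grip centre (5 to 15 N) sends it home, where the balls hold it. The handle then stands 8 mm above the tray top.
- square_recess (a point): Where point square_centre lies when the square is home, 40 mm above the desk. Axes as the tray's; the square's must match. L-shaped recess on the tray's +y side, its blade arm to +y at the +x end. Laid in, the square rests on the spring balls 7 to 10 mm too high; pressing at the grip centre (5 to 15 N) sends it home. The stock then stands 8 mm above the tray top.
- brayer_centre (a point): Ink roller (brayer), loose, 0.2 kg, T shaped, 24 mm high: wooden handle 110 x 24 x 24 mm along x (-85 to +25 mm from this point); at x = +60 mm a black rubber roller 72 mm long, 24 mm thick, along y in a steel fork (83 mm wide). This point is the grip centre, near the centre of mass, half-way up; z is up. The lowest 5 mm of the handle are 1.5 mm narrower a side.
- square_centre (a point): Try square, loose, 0.18 kg, L shaped: wooden stock 120 x 26 x 24 mm along x (-55 to +65 mm from this point); steel blade 30 mm wide, 6 mm thick, flush with the underside, pointing to +y at the +x end (x +35..+65, y +13..+83 mm). This point is the grip centre, half-way up on the stock's centre line; z is up. The lowest 5 mm of the stock are 1.5 mm narrower a side.
- keeper (a joint): Turn of the keeper bar about its upright pivot, rad, light friction (about 1 N at the peg): 0 = open, along the tray's x axis between the recesses, peg at the -x end. Grows counter-clockwise from above (peg swings over the brayer's handle, -y) to the stop at 1.571, across both tools. Stays where left. Passes 3 mm over tools that are home, strikes tools that are not.
- keeper_pivot (a point): Pivot axis of the keeper, 59 mm above the desk (mid-thickness of the bar). The bar is aluminium, 144 x 18 x 8 mm, its middle on the pivot, underside 55 mm and top 63 mm above the desk. Axes as the tray's.
- keeper_peg (a point): Centre of the top of the black upright peg on the bar, 85 mm above the desk, 12 mm diameter, standing 22 mm above the bar, 62 mm from the pivot axis.
- tape_roll: Roll of masking tape lying flat, 101 x 112 x 24 mm, loose, a bystander. Origin at the centre of its underside.
- paint_tube: Squeezed white paint tube, 38 x 131 x 24 mm, loose, a bystander. Origin at the centre of its underside.
- colour_tin: Flat black watercolour tin, 75 x 193 x 25 mm, loose, a bystander. Origin at the centre of its underside.

How it is judged:
By the outcome, as a careful person would: the job done as asked, in the order asked, and still so for the second after the job is handed in, with the robot touching nothing.
It also fails if it takes over 72 s, if anything falls off the work surface, if the arm or the gripper's body presses on something with over 40 N, if the wrist force passes 120 N, or if a joint passes its speed limit or range.

### The arm

A 6-joint arm with a two-finger parallel gripper is mounted at the origin on a cart in front of the work surface, level with it; the furniture and walls round the work are solid. World frame = base frame: x ahead of the robot, y to its left, z up, the work surface at z = 0. Lengths are in mm, angles in degrees, forces in N, time in s.
With the tool pointing down it reaches from about 300 to 850 mm from the base axis. Payload 4.2 kg.
Tool frame: the origin (TCP) lies midway between the tips of the shut fingers; the grasp point (between the pads) lies 19 mm behind it (env.tcp_to_grasp is the distance from the TCP to the grasp point, in mm); z points along the fingers, x is the direction in which the jaws open and shut, and the axes are right-handed (so a half turn about z gives the same grasp; the last joint's range is limited). The gripper opens to 91 mm and grips with 3 to 60 N. Pads are 32 mm wide; open, the fingers measure 118 mm over their backs; the gripper's body (76 mm by 178 mm) begins 60 mm behind the grasp point.
Start: joints at [62.109, 18.312, 89.639, -0, 72.044, -1.146], TCP at [258.774, 513.501, 178.076] pointing down, gripper open.
Joint ranges: [-177.97, 177.97], [-48.28, 115.42], [12.27, 149.76], [-77.06, 257.06], [2.81, 150.46], [-146.56, 146.56]. Speed limits (degrees/s): [147.25, 147.25, 180, 180, 180, 180].

### API

Orientations are given as [roll, pitch, yaw] about the fixed x, y, z axes, in that order (R = Rz(yaw) Ry(pitch) Rx(roll)).
In Python, from workcell import env gives the robot as it stands.
- The arm moves only by the tool drive_tool, never from a script. Its argument "motion" is a list of rows, each a list of 2 entries, a list of its own where there are three numbers: the shift along the world's x, y, z in m, then the turn, a rotation vector about the world's x, y, z in rad. In form: [[[dx, dy, dz], [wx, wy, wz]], ...]. A call has exactly 10 rows; each row shifts and turns the commanded pose from where the row before left it; what a row does not reach is not made up. A row lasts 1/12 s, in which the tool goes at most 41.7 mm and 7.16 degrees, less where a joint would pass 70% of its speed; a pose out of reach is approached as far as the arm can. A call is refused whole if a number of a shift passes 0.0417 or a number of a turn 0.125, either way. A call with a gripper value outside its range is refused whole. "claw" is the opening, from 0 (shut) to 1 (fully open), set as the call begins (left out, the last holds). The fingers move at their own pace and stop on an object; "force" is the grip in N (left out, the last holds). Time passes only in rows, so rows that do not move let the fingers close, or fill a call up. It gives the time, the measured TCP pose, the force and the opening at its end, in the units of the state.
- env.state(): the state, without advancing time (a new reading comes with each control period).
- env.grab_frame(name): name is "scene" or "top" or "wrist"; returns the picture (384x512x3 uint8, red, green, blue); there is no depth.
- env.camera_params(name): a dict with "fov_y" (degrees; the focal length in pixels is half the picture's height over the tangent of half this angle, whatever the lens; pixels are square), "cx", "cy" (the principal point, pixels), "pose" (4x4, takes a point from camera to world coordinates). Camera axes: x right, y down, z forward; pixel columns grow to the right and rows downward; lengths in mm; the calibration is good to about 2 mm. A picture is of the moment at which its call begins: read the wrist's pose just before it. camera_params takes no time and is no camera call; for the wrist camera it gives the pose at the moment of the call.
- env.job_done(): hands the job in, once; it reports no verdict.
The state is a dict: "time_s": time; "qpos": joint angles; "qvel": joint speeds; "effort": joint torques, N m; "ee_pos": TCP position; "ee_rot": TCP orientation; "force": force on the tool from outside, world axes, zero at the start; "torque": the same for the moment, N m; "gripper_width": finger opening in mm.
Only numpy, scipy, OpenCV 4.12 (cv2) and the standard library are available. Lean on these libraries where they do the work, as an engineer would, in place of code of your own. Each camera call takes 0.05 s, during which the arm holds its last target.

## Working session

There is one attempt and no reset: what is moved stays moved. The work goes in short steps, Python scripts to look and compute and a tool call to move; the robot and the scene stay as the last step left them, time stands still between calls to the robot, and variables do not carry over. Pictures are saved under pics/ and viewed, and the job is handed in when it is done.

Besides the shell and the picture viewer there is one more tool, called after "Call:" as name([rows], argument=value, ...), one row to a line, values as JSON. drive_tool: Moves the arm, as the interface text tells. Its arguments: {"type":"object","properties":{"motion":{"type":"array","items":{"type":"array"}},"claw":{"type":"number"},"force":{"type":"number"}},"required":["motion"]}

```bash
ls; mkdir -p pics; python3 - <<'E'
from workcell import env
import cv2
print(env.state())
for n in ("scene","top","wrist"):
    p=env.camera_params(n); print(n,p)
    im=env.grab_frame(n); cv2.imwrite(f"pics/{n}0.png",im[:,:,::-1])
E
```

```text
pics
{'time_s': 0.0, 'qpos': array([ 6.21103063e+01,  1.83533443e+01,  8.97069177e+01, -3.73816711e-05,
        7.20432590e+01, -1.14574855e+00]), 'qvel': array([-0.05971118, -0.0171447 ,  0.05842059,  0.00447564, -0.00969783,
       -0.03205698]), 'effort': array([ 1.82879990e-04, -4.12460089e+01, -2.31971687e+01,  7.26629840e-02,
        4.55071614e-02, -1.55326434e-04]), 'ee_pos': array([258.48365898, 512.98729619, 177.19979762]), 'ee_rot': array([-1.79997966e+02,  1.03500924e-01,  6.32560683e+01]), 'force': array([-0.07649053,  0.03575105,  0.69151923]), 'torque': array([ 0.01833618, -0.00710286,  0.06003861]), 'gripper_width': 91.4293700789995}
scene {'fov_y': 44.58364238302538, 'cx': 256.193263529059, 'cy': 192.64180564596916, 'pose': array([[ 8.33012649e-01, -2.17426761e-01,  5.08739157e-01,
        -1.42503118e+02],
       [-5.52870911e-01, -3.61355312e-01,  7.50836929e-01,
        -1.17165056e+03],
       [ 2.05835558e-02, -9.06723741e-01, -4.21222477e-01,
         7.45693788e+02],
       [ 0.00000000e+00,  0.00000000e+00,  0.00000000e+00,
         1.00000000e+00]])}
top {'f
[... 163 characters left out ...]
7e+02],
       [-9.99815083e-01, -1.67209436e-02, -9.49789714e-03,
        -1.09093221e+00],
       [ 1.08454555e-02, -8.24380765e-02, -9.96537174e-01,
         1.13202494e+03],
       [ 0.00000000e+00,  0.00000000e+00,  0.00000000e+00,
         1.00000000e+00]])}
wrist {'fov_y': 58.42585974471075, 'cx': 251.6429135121877, 'cy': 194.67364864704294, 'pose': array([[ 4.49907248e-01,  8.60640425e-01,  2.38498485e-01,
         1.93744233e+02],
       [ 8.93073371e-01, -4.33013378e-01, -1.22144865e-01,
         5.47506814e+02],
       [-1.84977360e-03,  2.67950506e-01, -9.63430903e-01,
         3.83629366e+02],
       [ 0.00000000e+00,  0.00000000e+00,  0.00000000e+00,
         1.00000000e+00]])}
```

View pics/top0.png

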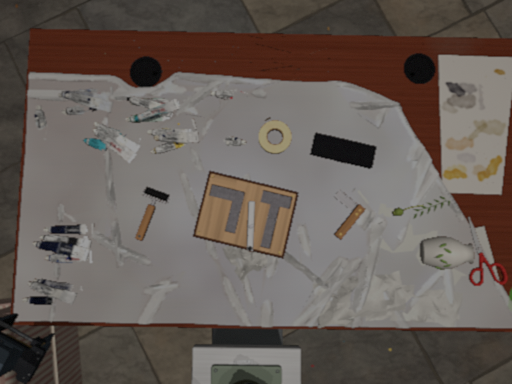

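View pics/scene0.png

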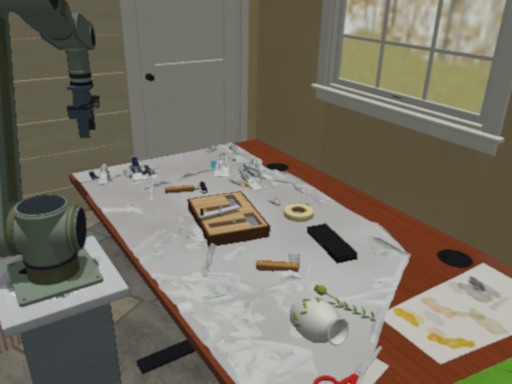

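View pics/wrist0.png

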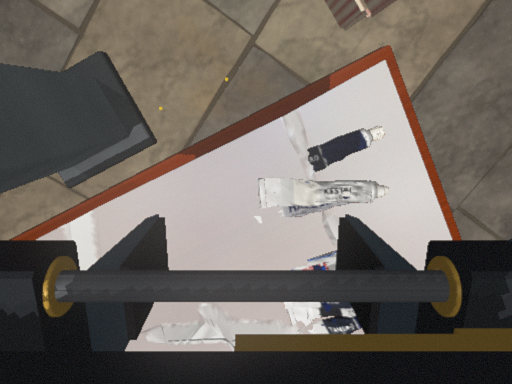

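```bash
python3 - <<'E'
import cv2
im=cv2.imread("pics/top0.png")
c=im[160:270,125:385]
cv2.imwrite("pics/top_z.png",cv2.resize(c,None,fx=3,fy=3,interpolation=cv2.INTER_CUBIC))
a=cv2.resize(im[180:250,125:185],None,fx=6,fy=6,interpolation=cv2.INTER_CUBIC)
b=cv2.resize(im[180:250,320:380],None,fx=6,fy=6,interpolation=cv2.INTER_CUBIC)
import numpy as np
cv2.imwrite("pics/top_zz.png",np.hstack([a,b]))
E
```

```text
(no output)
```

View pics/top_z.png

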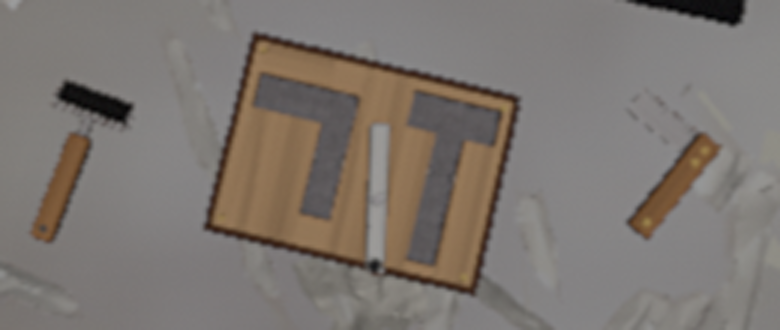

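View pics/top_zz.png

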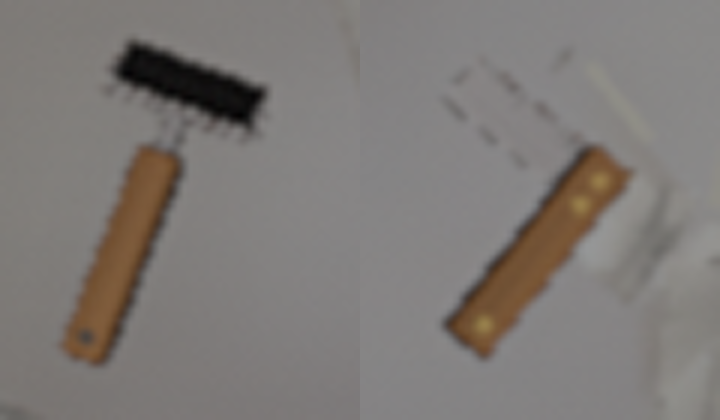

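```bash
cat > h.py <<'E'
import numpy as np, cv2
def cam(p):
    f=192/np.tan(np.radians(p['fov_y']/2)); return f
def ray(p,uv,z):
    uv=np.atleast_2d(uv).astype(float); f=cam(p)
    d=np.c_[(uv[:,0]-p['cx'])/f,(uv[:,1]-p['cy'])/f,np.ones(len(uv))]@p['pose'][:3,:3].T
    o=p['pose'][:3,3]; t=(z-o[2])/d[:,2]
    return o+d*t[:,None]
def proj(p,P):
    P=np.atleast_2d(P); c=(P-p['pose'][:3,3])@p['pose'][:3,:3]; f=cam(p)
    return np.c_[c[:,0]/c[:,2]*f+p['cx'],c[:,1]/c[:,2]*f+p['cy']]
def blobs(m,amin,roi=None):
    m=m.astype(np.uint8)
    if roi:
        k=np.zeros_like(m);u0,v0,u1,v1=roi;k[v0:v1,u0:u1]=1;m=m*k
    n,l,s,c=cv2.connectedComponentsWithStats(m)
    return sorted([(s[i,4],s[i,:4],c[i],(l==i)) for i in range(1,n) if s[i,4]>=amin],key=lambda t:-t[0])
def rect(p,mask,z):
    v,u=np.nonzero(mask)
    P=ray(p,np.c_[u,v],z)[:,:2].astype(np.float32)
    return cv2.minAreaRect(P)
E
python3 - <<'E'
from workcell import env
from h import *
p=env.camera_params("top"); im=cv2.imread("pics/top0.png"); hsv=cv2.cvtColor(im,cv2.COLOR_BGR2HSV)
for pt in [(146,215),(157,194),(350,222),(345,197),(236,207),(210,215),(251,220),(198,230),(250,248),(120,200)]:
    print(pt,im[pt[1],pt[0]],hsv[pt[1],pt[0]])
H,S,V=cv2.split(hsv)
wood=((H<22)&(S>70)&(V>60))
for b in blobs(wood,60,(120,160,390,270)): print('wood',b[0],b[1],b[2],rect(p,b[3],24),rect(p,b[3],45))
dark=V<50
for b in blobs(dark,30,(120,160,390,270)): print('dark',b[0],b[1],b[2],rect(p,b[3],24),rect(p,b[3],45))
grey=(abs(im[:,:,0].astype(int)-im[:,:,2])<25)&(V<125)&(V>60)
for b in blobs(grey,100,(190,165,300,260)): print('grey',b[0],b[1],b[2],rect(p,b[3],28))
light=(S<25)&(V>140)
for b in blobs(light,30,(190,165,300,260)): print('light',b[0],b[1],b[2],rect(p,b[3],63))
E
```

```text
(146, 215) [ 54  84 117] [ 14 137 117]
(157, 194) [20 19 20] [150  13  20]
(350, 222) [ 55  85 118] [ 14 136 118]
(345, 197) [128 127 130] [170   6 130]
(236, 207) [84 83 87] [173  12  87]
(210, 215) [ 78 106 132] [ 16 104 132]
(251, 220) [149 152 154] [ 18   8 154]
(198, 230) [ 85 115 142] [ 16 102 142]
(250, 248) [34 32 34] [150  15  34]
(120, 200) [120 124 127] [ 17  14 127]
wood 4209 [194 173 103  84] [243.0736517  215.16797339] ((540.1954345703125, 10.040252685546875), (273.2672119140625, 197.16189575195312), 77.4158706665039) ((540.1339721679688, 9.829330444335938), (268.0881042480469, 193.4252166748047), 77.41587829589844)
wood 325 [335 205  30  34] [349.38769231 221.20307692] ((524.484619140625, -299.3603820800781), (24.868715286254883, 116.97640991210938), 51.3455810546875) ((524.7208862304688, -293.70733642578125), (24.397418975830078, 114.7594223022461), 51.345611572265625)
wood 291 [135 205  20  36] [144.80412371 222.13402062] ((512.5797119140625, 306.4944763183594), (23.608484268188477, 108.14051818847656), 70.9896240234375) ((513.0416870117188, 300.66485595703125), (23.
[... 654 characters left out ...]
66015625), (312.29144287109375, 256.9113464355469), 83.19340515136719)
grey 746 [261 191  31  57] [272.54691689 213.51072386] ((524.7037353515625, -65.52205657958984), (86.40128326416016, 162.14712524414062), 76.78079223632812)
grey 684 [210 185  34  48] [229.54532164 203.80555556] ((556.80224609375, 76.60784912109375), (100.17694854736328, 123.64994049072266), 76.89058685302734)
light 106 [249 202   5  25] [250.9245283  213.35849057] ((541.1509399414062, -6.426553249359131), (68.48741912841797, 11.467252731323242), 0.9119870662689209)
light 82 [248 228   5  18] [250.15853659 237.09756098] ((477.1778564453125, -4.627903938293457), (48.035186767578125, 11.403566360473633), 0.9246760010719299)
```

Call:
drive_tool([
  [[0.035,-0.024,0],[0,0,0.0126]],
  [[0.035,-0.024,0],[0,0,0.0126]],
  [[0.035,-0.024,0],[0,0,0.0126]],
  [[0.035,-0.024,0],[0,0,0.0126]],
  [[0.035,-0.024,0],[0,0,0.0126]],
  [[0.035,-0.024,0],[0,0,0.0126]],
  [[0.035,-0.024,0],[0,0,0.0126]],
  [[0.035,-0.024,0],[0,0,0.0126]],
  [[0.035,-0.024,0],[0,0,0.0126]],
  [[0.035,-0.024,0],[0,0,0.0126]],
], claw=1)

```text
time_s: 0.98
ee_pos: [603.7, 276.3, 177.8]
ee_rot: [-180.0, 0.0, 70.5]
force: [0.3, 1.3, 0.6]
gripper_width: 91.1
```

```bash
cat >> h.py <<'E'
def snap(env,name,fn):
    p=env.camera_params(name); im=env.grab_frame(name)[:,:,::-1].copy(); cv2.imwrite(fn,im)
    np.savez(fn+'.npz',**p); return p,im
def load(fn):
    d=np.load(fn+'.npz'); return {k:(d[k] if k=='pose' else float(d[k])) for k in d},cv2.imread(fn)
E
python3 - <<'E'
from workcell import env
from h import *
p,im=snap(env,"wrist","pics/w1.png"); s=env.state(); print(s['time_s'],s['ee_pos'],s['ee_rot'],s['qvel'].round(2),s['qpos'].round(1))
E
```

```text
1.0333 [610.70972944 270.86865879 176.97042496] [1.79600886e+02 1.17953462e-01 7.02545750e+01] [ 3.17 -1.92  5.13  2.2   0.75  8.45] [ 23.1  26.8  76.5  -0.4  76.5 -47. ]
```

View pics/w1.png

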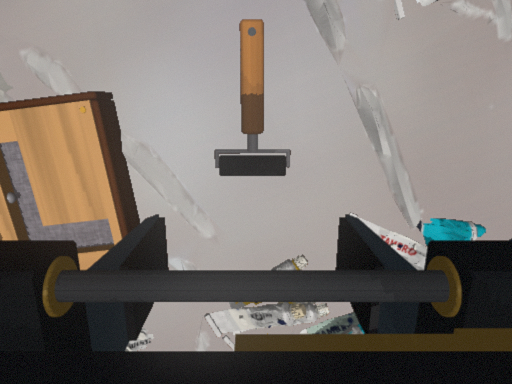

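```bash
python3 - <<'E'
from workcell import env
from h import *
p,im=snap(env,"wrist","pics/w2.png"); s=env.state(); print(s['time_s'],s['ee_pos'],s['ee_rot'])
H,S,V=cv2.split(cv2.cvtColor(im,cv2.COLOR_BGR2HSV))
wood=((H<25)&(S>80)&(V>40))
for b in blobs(wood,300,(200,0,300,150)): print('wood',b[0],b[1],b[2],rect(p,b[3],24), rect(p,b[3],12))
dark=V<60
for b in blobs(dark,200,(200,140,300,190)): print('dark',b[0],b[1],b[2],rect(p,b[3],20))
for P in ([540.9,296.5,24],): print(proj(p,P))
print('tcp proj',proj(p,s['ee_pos']), proj(p,s['ee_pos']+[0,0,-100]))
E
```

```text
1.0833 [606.96977822 273.49699513 176.70246195] [1.79883147e+02 7.96454302e-02 7.01422678e+01]
wood 2617 [243   8  24 117] [254.56782575  65.63851739] ((516.5751342773438, 308.3454284667969), (22.506732940673828, 107.33766174316406), 70.9207534790039) ((515.7608642578125, 308.7081298828125), (23.25953483581543, 110.9278335571289), 70.92076110839844)
dark 1321 [222 147  67  20] [254.97199092 156.4678274 ] ((599.6077880859375, 279.23724365234375), (70.41607666015625, 20.401018142700195), 70.28366088867188)
[[251.57236182  96.93901987]]
tcp proj [[251.98495851 212.01839125]] [[252.14747418 176.63118993]]
```

```bash
cat > m1.py <<'E'
from h import *
def brayer(p,im,roi=(200,0,300,150)):
    H,S,V=cv2.split(cv2.cvtColor(im,cv2.COLOR_BGR2HSV))
    wood=((H<25)&(S>80)&(V>40))
    b=blobs(wood,300,roi)[0]; r=rect(p,b[3],24)
    print('wood',b[1],r)
    d=blobs(V<60,200,(200,140,300,190))[0]; r2=rect(p,d[3],20); print('dark',d[1],r2)
    return r,r2
E
python3 - <<'E'
from workcell import env
from m1 import *
for i in range(2):
    s=env.state(); print(s['time_s'],s['ee_pos'],s['ee_rot'],s['qvel'].round(2))
    p,im=snap(env,"wrist",f"pics/w3{i}.png"); brayer(p,im)
s=env.state(); print(s['time_s'],s['ee_pos'],s['ee_rot'],s['qvel'].round(2))
p,im=load("pics/w30.png")
E
```

```text
1.0833 [606.96977822 273.49699513 176.70246195] [1.79883147e+02 7.96454302e-02 7.01422678e+01] [ 4.1  -1.93  3.37  4.03  1.68  2.63]
wood [241  14  24 116] ((516.3990478515625, 308.1237487792969), (22.2142391204834, 107.36980438232422), 70.70722961425781)
dark [221 151  67  21] ((599.6478271484375, 279.4132995605469), (70.81181335449219, 21.138660430908203), 71.07831573486328)
1.1333 [604.28555868 275.55199521 176.80919593] [-1.79952906e+02  5.41812472e-02  7.02210134e+01] [ 3.16 -1.57  2.11  1.56  0.58  0.59]
wood [240  18  24 115] ((515.9652709960938, 308.325927734375), (22.147369384765625, 107.0947494506836), 70.73445129394531)
dark [220 155  67  20] ((599.50146484375, 279.576171875), (70.91304779052734, 20.627830505371094), 70.24495697021484)
1.1833 [602.73483708 276.91293424 177.06461062] [-1.79904676e+02  4.21392654e-02  7.03346845e+01] [ 2.41 -1.29  1.2   0.41  0.11 -0.06]
```

Call:
drive_tool([
  [[-0.0097,0.0036,-0.022],[0,0,0.001]],
  [[-0.0097,0.0036,-0.022],[0,0,0.001]],
  [[-0.0097,0.0036,-0.022],[0,0,0.001]],
  [[-0.0097,0.0036,-0.022],[0,0,0.001]],
  [[-0.0097,0.0035,-0.022],[0,0,0.001]],
  [[-0.0097,0.0035,-0.022],[0,0,0.001]],
  [[0,0,0],[0,0,0]],
  [[0,0,0],[0,0,0]],
  [[0,0,0],[0,0,0]],
  [[0,0,0],[0,0,0]],
])

```text
time_s: 2.02
ee_pos: [545.7, 300.2, 48.0]
ee_rot: [179.8, -0.2, 70.8]
force: [-0.4, 0.3, -0.0]
gripper_width: 91.2
```

```bash
python3 - <<'E'
from workcell import env
from m1 import *
s=env.state(); print(s['time_s'],s['ee_pos'],s['ee_rot'],s['qvel'].round(2))
p,im=snap(env,"wrist",f"pics/w4.png")
E
```

```text
2.0167 [545.69763717 300.1666849   48.03348939] [ 1.79843748e+02 -1.66396602e-01  7.08362052e+01] [-0.38  0.07  0.12  0.04 -0.2  -0.01]
```

View pics/w4.png

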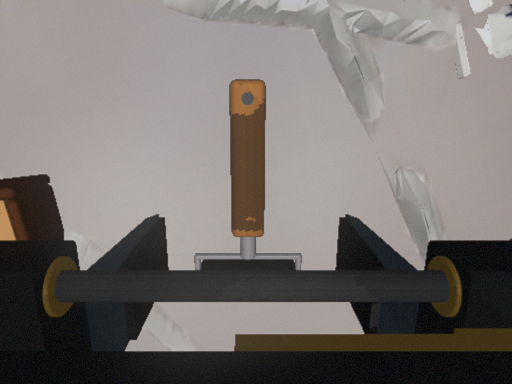

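```bash
python3 - <<'E'
from h import *
p,im=load("pics/w4.png")
H,S,V=cv2.split(cv2.cvtColor(im,cv2.COLOR_BGR2HSV))
b=blobs((H<25)&(S>80)&(V>30),300,(200,60,300,245))[0]; r=rect(p,b[3],24); print(b[1],r)
a=np.radians(r[2]-90); print(np.array(r[0])+30*np.array([np.cos(a),np.sin(a)]))
E
```

```text
[230  80  36 157] ((515.3356323242188, 308.88311767578125), (22.85738754272461, 106.7549057006836), 70.7855224609375)
[543.66442958 299.00995982]
```

Call:
drive_tool([
  [[-0.002,-0.001,-0.007],[0,0,0]],
  [[0,0,-0.014],[0,0,0]],
  [[0,0,-0.014],[0,0,0]],
  [[0,0,0],[0,0,0]],
  [[0,0,0],[0,0,0]],
  [[0,0,0],[0,0,0]],
  [[0,0,0],[0,0,0]],
  [[0,0,0],[0,0,0]],
  [[0,0,0],[0,0,0]],
  [[0,0,0],[0,0,0]],
])

```text
time_s: 2.9
ee_pos: [542.4, 298.4, 11.5]
ee_rot: [180.0, -0.0, 70.8]
force: [-0.0, 0.3, 0.1]
gripper_width: 91.2
```

Call:
drive_tool([
  [[0,0,0],[0,0,0]],
  [[0,0,0],[0,0,0]],
  [[0,0,0],[0,0,0]],
  [[0,0,0],[0,0,0]],
  [[0,0,0],[0,0,0]],
  [[0,0,0],[0,0,0]],
  [[0,0,0],[0,0,0]],
  [[0,0,0],[0,0,0]],
  [[0,0,0],[0,0,0]],
  [[0,0,0],[0,0,0]],
], claw=0, force=40)

```text
time_s: 3.73
ee_pos: [542.2, 298.3, 11.1]
ee_rot: [-180.0, -0.0, 70.8]
force: [-0.7, -0.3, -0.2]
gripper_width: 27.5
```

Call:
drive_tool([
  [[0,0,0],[0,0,0]],
  [[0,0,0],[0,0,0]],
  [[0,0,0.01],[0,0,0]],
  [[0,0,0.02],[0,0,0]],
  [[0,0,0.03],[0,0,0]],
  [[0,0,0.03],[0,0,0]],
  [[0,0,0.03],[0,0,0]],
  [[0,0,0.03],[0,0,0]],
  [[0,0,0.01],[0,0,0]],
  [[0,0,0],[0,0,0]],
])

```text
time_s: 4.57
ee_pos: [543.9, 299.2, 175.0]
ee_rot: [179.7, -0.3, 70.8]
force: [0.2, -0.5, -0.4]
gripper_width: 0.5
```

Call:
drive_tool([
  [[0.004,-0.016,0],[0,0,0.012]],
  [[0.0086,-0.032,0],[0,0,0.012]],
  [[0.0086,-0.032,0],[0,0,0.012]],
  [[0.0086,-0.032,0],[0,0,0.012]],
  [[0.0086,-0.032,0],[0,0,0.012]],
  [[0.0086,-0.032,0],[0,0,0.012]],
  [[0.0086,-0.032,0],[0,0,0.012]],
  [[0.0086,-0.032,0],[0,0,0.012]],
  [[0.004,-0.016,0],[0,0,0.012]],
  [[0,0,0],[0,0,0]],
])

```text
time_s: 5.4
ee_pos: [610.0, 38.5, 168.7]
ee_rot: [-179.8, 0.1, 76.8]
force: [0.2, 0.4, 0.1]
gripper_width: 0.4
```

Call:
drive_tool([
  [[0,0,0],[0,0,0]],
  [[0,0,0],[0,0,0]],
  [[0,0,0],[0,0,0]],
  [[0,0,0],[0,0,0]],
  [[0,0,0],[0,0,0]],
  [[0,0,0],[0,0,0]],
  [[0,0,0],[0,0,0]],
  [[0,0,0],[0,0,0]],
  [[0,0,0],[0,0,0]],
  [[0,0,0],[0,0,0]],
])

```text
time_s: 6.23
ee_pos: [610.4, 42.3, 171.1]
ee_rot: [180.0, -0.0, 77.0]
force: [1.4, 0.0, 0.7]
gripper_width: 0.3
```

```bash
python3 - <<'E'
from workcell import env
from m1 import *
s=env.state(); print(s['time_s'],s['ee_pos'],s['ee_rot'],s['qvel'].round(2),s['force'],s['gripper_width'])
p,im=snap(env,"wrist",f"pics/w5.png")
E
```

```text
6.2333 [610.40634172  42.2665657  171.10839482] [ 1.79996796e+02 -5.87344851e-03  7.70046440e+01] [-0.13  0.02 -0.01  0.   -0.01 -0.05] [1.36198727 0.0452621  0.66560088] 0.32717102176406776
```

View pics/w5.png

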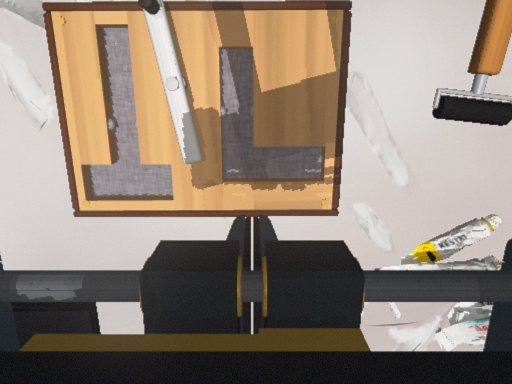

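```bash
cat > m2.py <<'E'
from h import *
from scipy.optimize import least_squares
def edge_line(P):
    vx,vy,x0,y0=cv2.fitLine(P.astype(np.float32),cv2.DIST_HUBER,0,.01,.01).ravel(); return vx,vy,x0,y0
p,im=load("pics/w5.png")
H,S,V=cv2.split(cv2.cvtColor(im,cv2.COLOR_BGR2HSV))
# tray outline: everything non pale (rim dark brown + wood)
m=((S>60)|(V<70)).astype(np.uint8); m[:,360:]=0; m[217:]=0
m=cv2.morphologyEx(m,cv2.MORPH_OPEN,np.ones((3,3)))
b=blobs(m,5000)[0]; cs,_=cv2.findContours(b[3].astype(np.uint8),cv2.RETR_EXTERNAL,cv2.CHAIN_APPROX_NONE)
c=max(cs,key=len); q=cv2.approxPolyDP(cv2.convexHull(c),6,True).reshape(-1,2); print('hull',q.tolist())
Q=ray(p,q,45)[:,:2]; print(Q.round(1).tolist())
# recess floors
g=(S<45)&(V<150)&(V>35)
for b in blobs(g,800,(60,10,345,212)):
    print('grey',b[0],b[1],rect(p,b[3],28),rect(p,b[3],44))
vis=im.copy()
for b in blobs(g,800,(60,10,345,212)): vis[b[3]]=(0,255,0)
cv2.drawContours(vis,[q.reshape(-1,1,2)],0,(0,0,255),1)
cv2.imwrite("pics/v5.png",vis[:250])
E
python3 m2.py
```

```text
hull [[350, 2], [337, 215], [75, 216], [43, 3]]
[[479.2, 160.9], [670.0, 118.7], [610.9, -142.6], [419.9, -99.4]]
grey 5781 [221  49 101 129] ((559.6619873046875, 75.59397888183594), (101.67903900146484, 123.75775146484375), 77.019775390625) ((558.730712890625, 74.8565902709961), (97.02322387695312, 118.09098815917969), 77.01978302001953)
```

View pics/v5.png

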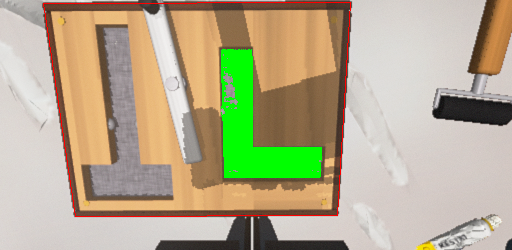

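```bash
python3 - <<'E'
from h import *
p,im=load("pics/w5.png"); print(p['pose'][:3,3])
cv2.imwrite("pics/w5z.png",cv2.resize(im[0:220,70:340],None,fx=2.7,fy=2.7,interpolation=cv2.INTER_CUBIC))
E
```

```text
[539.32536701  59.49018772 377.42575736]
```

View pics/w5z.png

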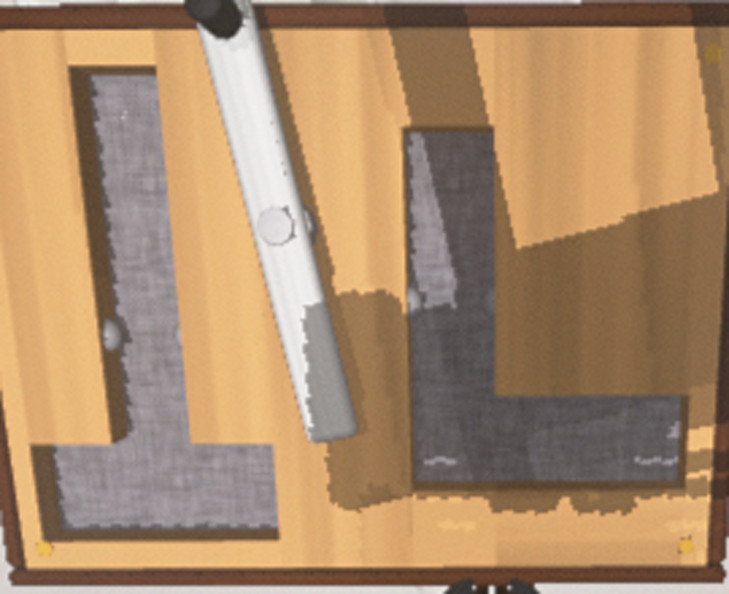

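```bash
cat > m3.py <<'E'
from h import *
def rigid(L,W):
    L=np.array(L,float);W=np.array(W,float)[:,:2]
    l0,w0=L.mean(0),W.mean(0); A=(L-l0);B=(W-w0)
    th=np.arctan2((A[:,0]*B[:,1]-A[:,1]*B[:,0]).sum(),(A*B).sum())
    R=np.array([[np.cos(th),-np.sin(th)],[np.sin(th),np.cos(th)]])
    s=((A@R.T)*B).sum()/(A**2).sum()
    t=w0-s*R@l0   # keep scale
    t1=w0-R@l0
    return np.degrees(th),t1,s,np.abs(L@R.T+t1-W).max(),(W-(L@R.T+t1)).round(1)
TL=[(-87.5,-14.5),(-87.5,14.5),(74.5,44),(74.5,-44),(45.5,-44),(45.5,44)]
LL=[(-57.5,-15.5),(-57.5,15.5),(67.5,-15.5),(67.5,85.5),(32.5,85.5),(32.5,15.5)]
if __name__=="__main__":
    p,im=load("pics/w5.png")
    f=lambda a:np.array(a)/2.7+[70-.3,-.3]
    T=f([(68,67),(157,67),(279,540),(42,540),(32,444),(272,444)])
    L=f([(404,128),(494,128),(413,488),(686,488),(687,395),(497,395)])
    for nm,l,q in(('T',TL,T),('L',LL,L)):
        W=ray(p,q,44); print(nm,rigid(l,W))
    H=f([(-2,5),(0,0)])
    print('hull',rigid([(-100,138),(100,138),(100,-135),(-100,-135)],ray(p,[[350, 2], [337, 215], [75, 216], [43, 3]],45)))
    print('pivot',ray(p,f([(275,226)]),65)); print('pegtop',ray(p,f([(205,0)]),85),'barend',ray(p,f([(311,440),(355,432)]),63))
E
python3 m3.py
```

```text
T (np.float64(-12.857590835700526), array([532.01673613, -66.20874288]), np.float64(0.9856066982090104), np.float64(4.890273954118129), array([[ 2.5, -0.8],
       [ 2.6, -0.6],
       [ 2.5, -0.3],
       [ 2.1, -1.1],
       [-4.9,  1.7],
       [-4.8,  1.1]]))
L (np.float64(-12.717931813468402), array([547.33917811,  43.09279369]), np.float64(0.9880328814078781), np.float64(1.3154625251125651), array([[ 0.9,  0.5],
       [ 0.8, -0.5],
       [-0.9,  0.6],
       [-0.6,  0.2],
       [-0.2, -1.3],
       [-0.1,  0.5]]))
hull (np.float64(-12.723513628665998), array([544.66812299,   7.95287046]), np.float64(0.9790007162517549), np.float64(3.6503115964098356), array([[ 1.7, -3.7],
       [-2.6, -1.8],
       [-1.6,  3.2],
       [ 2.6,  2.3]]))
pivot [[510.87137958  -5.2991607   65.        ]]
pegtop [[449.80534976  -3.06219701  85.        ]] barend [[580.61759897 -13.64572909  63.        ]
 [581.3340078    1.79747228  63.        ]]
```

Call:
drive_tool([
  [[0,-0.01,0],[0,0,0]],
  [[0,-0.027,0],[0,0,0]],
  [[0,-0.03,0],[0,0,0]],
  [[0,-0.03,0],[0,0,0]],
  [[0,-0.02,0],[0,0,0]],
  [[0,-0.01,0],[0,0,0]],
  [[0,0,0],[0,0,0]],
  [[0,0,0],[0,0,0]],
  [[0,0,0],[0,0,0]],
  [[0,0,0],[0,0,0]],
], claw=1)

```text
time_s: 7.12
ee_pos: [610.4, -83.5, 171.1]
ee_rot: [-180.0, -0.0, 77.1]
force: [-0.7, 0.7, -0.1]
gripper_width: 64.1
```

```bash
python3 - <<'E'
from workcell import env
from m1 import *
s=env.state(); print(s['time_s'],s['ee_pos'],s['ee_rot'],s['qvel'].round(2),s['force'],s['gripper_width'])
p,im=snap(env,"wrist",f"pics/w6.png"); print(p['pose'][:3,3])
cv2.imwrite("pics/w6z.png",cv2.resize(im[0:220,180:450],None,fx=2.7,fy=2.7,interpolation=cv2.INTER_CUBIC))
E
```

```text
7.1167 [610.42814476 -83.4973299  171.11341448] [-1.79992248e+02 -2.79310382e-02  7.70864583e+01] [ 0.2  -0.09  0.   -0.35 -0.05 -0.05] [-0.68212965  0.72806423 -0.10400933] 64.13843421193957
[539.34909651 -66.47686738 377.42132245]
```

View pics/w6z.png

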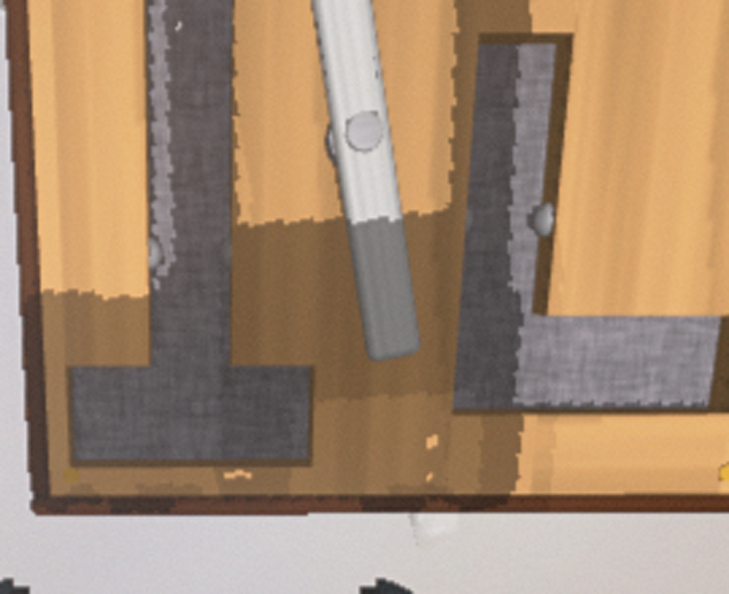

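```bash
python3 - <<'E'
from m3 import *
a=np.radians(-12.8);R=np.array([[np.cos(a),-np.sin(a)],[np.sin(a),np.cos(a)]])
p,im=load("pics/w6.png"); f=lambda q:np.array(q)/2.7+[180-.3,-.3]
q=f([(68,465),(313,465),(150,360),(232,360),(149,30),(233,30),(68,366),(313,366)])
print(q.round(1).tolist())
for s in (1,1/.988):
    o=p['pose'][:2,3]
    W=ray(p,q,44)[:,:2]; W=o+(W-o)*s; print(((W-[534.4,-66.9])@R).round(1).tolist())
print('pivot',(ray(p,f([(364,131)]),66)[:,:2]-[534.4,-66.9])@R,'barend',(ray(p,f([(372,358),(418,352)]),63)[:,:2]-[534.4,-66.9])@R)
p,im=load("pics/w5.png"); f=lambda q:np.array(q)/2.7+[70-.3,-.3]
q=f([(68,67),(157,67),(279,540),(42,540),(32,444),(272,444),(404,128),(494,128),(413,488),(686,488)])
for s in (1,1/.988):
    o=p['pose'][:2,3]
    W=ray(p,q,44)[:,:2]; W=o+(W-o)*s; print(((W-[534.4,-66.9])@R).round(1).tolist())
E
```

```text
[[204.9, 171.9], [295.6, 171.9], [235.3, 133.0], [265.6, 133.0], [234.9, 10.8], [266.0, 10.8], [204.9, 135.3], [295.6, 135.3]]
[[73.9, -44.9], [74.1, 44.9], [35.9, -14.3], [36.0, 14.9], [-70.1, -13.1], [-70.0, 14.2], [38.0, -43.5], [38.2, 43.7]]
[[74.8, -45.5], [74.9, 45.4], [36.3, -14.5], [36.4, 15.0], [-71.0, -13.2], [-70.9, 14.4], [38.4, -44.1], [38.6, 44.2]]
pivot [[-36.55407499  54.49092246]] barend [[33.64057757 61.01111246]
 [31.68593341 76.30052169]]
[[-87.4, -14.5], [-87.3, 14.7], [74.6, 44.3], [74.3, -44.5], [37.8, -43.3], [38.1, 44.1], [-68.5, 95.3], [-68.4, 125.3], [54.7, 95.1], [55.0, 195.8]]
[[-88.2, -16.2], [-88.1, 13.4], [75.8, 43.3], [75.5, -46.6], [38.6, -45.4], [38.9, 43.1], [-69.0, 94.9], [-68.9, 125.3], [55.7, 94.7], [56.0, 196.7]]
```

Call:
drive_tool([
  [[0,0.036,0],[0,0,-0.011]],
  [[0,0.036,0],[0,0,-0.011]],
  [[0,0.036,0],[0,0,-0.011]],
  [[0,0.036,0],[0,0,-0.011]],
  [[0,0.036,0],[0,0,-0.011]],
  [[0,0.036,0],[0,0,-0.011]],
  [[0,0.036,0],[0,0,-0.011]],
  [[0,0.036,0],[0,0,-0.011]],
  [[0,0.036,0],[0,0,-0.011]],
  [[0,0.036,0],[0,0,-0.011]],
], claw=1)

```text
time_s: 8.0
ee_pos: [609.6, 278.1, 171.2]
ee_rot: [180.0, -0.0, 70.8]
force: [0.8, 0.1, 1.0]
gripper_width: 91.5
```

Call:
drive_tool([
  [[-0.013,0.0045,-0.012],[0,0,0]],
  [[-0.013,0.0045,-0.025],[0,0,0]],
  [[-0.013,0.0045,-0.025],[0,0,0]],
  [[-0.013,0.0045,-0.025],[0,0,0]],
  [[-0.013,0.0045,-0.025],[0,0,0]],
  [[0,0,-0.01],[0,0,0]],
  [[0,0,0],[0,0,0]],
  [[0,0,0],[0,0,0]],
  [[0,0,0],[0,0,0]],
  [[0,0,0],[0,0,0]],
])

```text
time_s: 8.83
ee_pos: [547.4, 298.2, 50.9]
ee_rot: [179.8, -0.2, 70.7]
force: [0.1, -0.1, 0.0]
gripper_width: 91.3
```

```bash
python3 - <<'E'
from workcell import env
from h import *
s=env.state(); print(s['time_s'],s['ee_pos'],s['ee_rot'],s['qvel'].round(2),s['force'],s['gripper_width'])
p,im=snap(env,"wrist",f"pics/w7.png")
H,S,V=cv2.split(cv2.cvtColor(im,cv2.COLOR_BGR2HSV))
b=blobs((H<25)&(S>80)&(V>30),300,(170,30,340,250))[0]; r=rect(p,b[3],24); print(b[1],r)
a=np.radians(r[2]-90); print(np.array(r[0])+30*np.array([np.cos(a),np.sin(a)]))
E
```

```text
8.8333 [547.3920018  298.24637458  50.86506824] [ 1.79842382e+02 -1.64023833e-01  7.06727911e+01] [-0.11 -0.14  0.57 -0.07 -0.15  0.01] [ 0.09199127 -0.0937644   0.01100169] 91.33541625284116
[232  77  35 156] ((515.5438842773438, 308.68157958984375), (22.647279739379883, 106.8080825805664), 70.77454376220703)
[543.87078917 298.80299371]
```

View pics/w7.png

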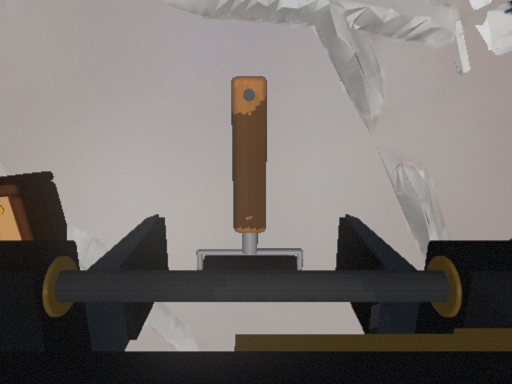

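Call:
drive_tool([
  [[-0.0035,0.0006,-0.007],[0,0,0]],
  [[0,0,-0.015],[0,0,0]],
  [[0,0,-0.015],[0,0,0]],
  [[0,0,0],[0,0,0]],
  [[0,0,0],[0,0,0]],
  [[0,0,0],[0,0,0]],
  [[0,0,0],[0,0,0]],
  [[0,0,0],[0,0,0]],
  [[0,0,0],[0,0,0]],
  [[0,0,0],[0,0,0]],
])

```text
time_s: 9.72
ee_pos: [542.2, 298.5, 12.6]
ee_rot: [180.0, -0.0, 70.7]
force: [-0.2, 0.0, 0.8]
gripper_width: 90.8
```

Call:
drive_tool([
  [[0,0,0],[0,0,0]],
  [[0,0,0],[0,0,0]],
  [[0,0,0],[0,0,0]],
  [[0,0,0],[0,0,0]],
  [[0,0,0],[0,0,0]],
  [[0,0,0],[0,0,0]],
  [[0,0,0],[0,0,0]],
  [[0,0,0],[0,0,0]],
  [[0,0,0],[0,0,0]],
  [[0,0,0],[0,0,0]],
], claw=0, force=40)

```text
time_s: 10.55
ee_pos: [541.9, 298.3, 12.1]
ee_rot: [-180.0, -0.0, 70.7]
force: [0.6, -0.7, 0.0]
gripper_width: 27.2
```

Call:
drive_tool([
  [[0,0,0],[0,0,0]],
  [[0,0,0],[0,0,0]],
  [[0,0,0],[0,0,0]],
  [[0,0,0],[0,0,0]],
  [[0,0,0],[0,0,0]],
  [[0,0,0],[0,0,0]],
  [[0,0,0],[0,0,0]],
  [[0,0,0],[0,0,0]],
  [[0,0,0],[0,0,0]],
  [[0,0,0],[0,0,0]],
])

```text
time_s: 11.38
ee_pos: [541.9, 298.3, 12.1]
ee_rot: [-180.0, -0.0, 70.7]
force: [0.1, 0.4, 0.9]
gripper_width: 0.2
```

```bash
python3 - <<'E'
from workcell import env
from h import *
p,im=snap(env,"wrist",f"pics/w8.png")
p,im=snap(env,"top",f"pics/t8.png")
cv2.imwrite("pics/t8z.png",cv2.resize(im[160:270,90:290],None,fx=4,fy=4,interpolation=cv2.INTER_CUBIC))
p,im=snap(env,"scene",f"pics/s8.png")
cv2.imwrite("pics/s8z.png",cv2.resize(im[100:280,100:310],None,fx=3.5,fy=3.5,interpolation=cv2.INTER_CUBIC)[:600])
E
```

```text
(no output)
```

View pics/w8.png

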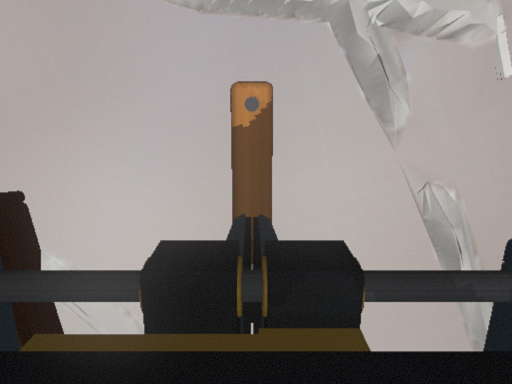

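View pics/t8z.png

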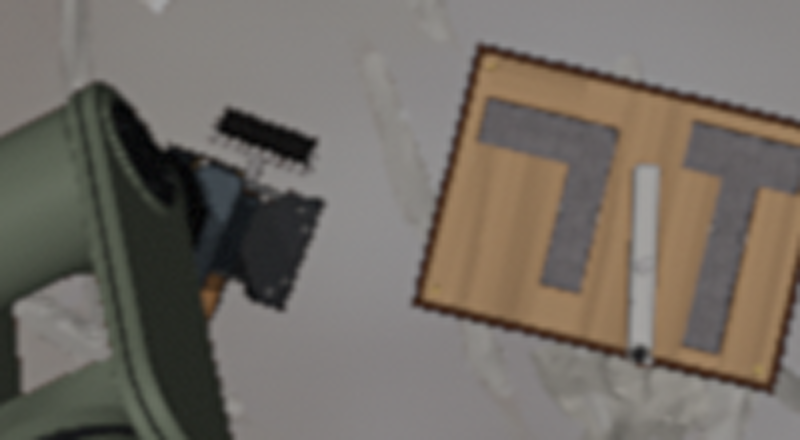

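View pics/s8z.png

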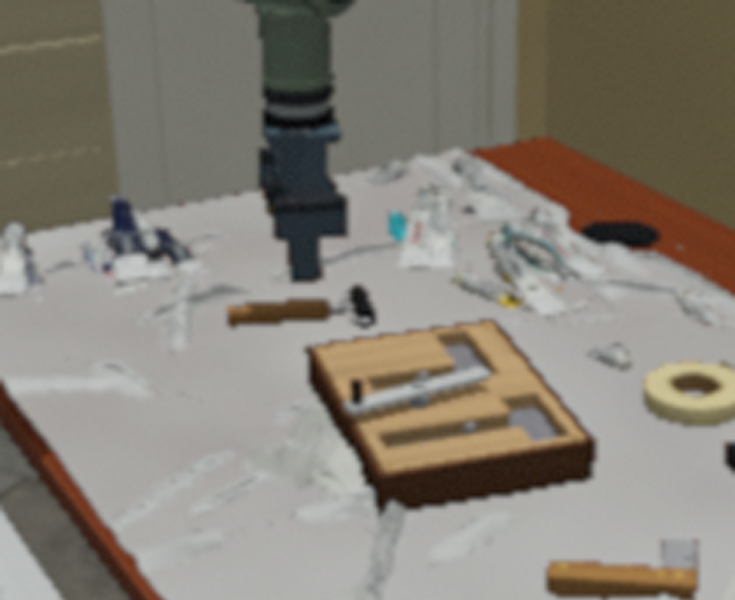

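```bash
python3 - <<'E'
from workcell import env
from h import *
s=env.state(); print(s['ee_pos'])
p,im=load("pics/s8.png")
for z in (12,24,40,60): print(z,proj(p,[541.9,298.3,z]))
print('roller',proj(p,[600,279.3,12]),'hend',proj(p,[463,327,12]))
p,im=load("pics/t8.png")
for z in (12,24,40,60): print(z,proj(p,[541.9,298.3,z]))
print('roller',proj(p,[600,279.3,12]),'hend',proj(p,[463,327,12]))
E
```

```text
[541.91682499 298.34892029  12.06330019]
12 [[187.66118373 188.72570407]]
24 [[187.5297804  185.81227691]]
40 [[187.35339458 181.90151404]]
60 [[187.13099159 176.9704751 ]]
roller [[203.78203292 187.23890159]] hend [[164.9982103  190.50746128]]
12 [[149.05771226 212.15537008]]
24 [[147.97175843 212.12005911]]
40 [[146.48661094 212.07176792]]
60 [[144.56769267 212.0093722 ]]
roller [[156.1504608  192.87057294]] hend [[138.34618505 238.60704164]]
```

```bash
python3 - <<'E'
from workcell import env
from h import *
s=env.state(); 
p,im=load("pics/w8.png")
a=np.radians(70.7); ty=np.array([np.sin(a),-np.cos(a),0]); tx=np.array([np.cos(a),np.sin(a),0])
for z in (0,10,20,35,50):
    print(z,[proj(p,s['ee_pos']+[0,0,z]+k*ty+j*tx).round(1).tolist() for k in(-16,16) for j in (-13,13)])
print(env.tcp_to_grasp)
cv2.imwrite("pics/w8z.png",cv2.resize(im[180:350,130:380],None,fx=3.2,fy=3.2,interpolation=cv2.INTER_CUBIC))
p,im=load("pics/s8.png")
cv2.imwrite("pics/s8y.png",cv2.resize(im[130:210,140:240],None,fx=7,fy=7,interpolation=cv2.INTER_NEAREST))
E
```

```text
0 [[[229.2, 194.4]], [[270.9, 194.5]], [[230.1, 242.0]], [[270.2, 242.0]]]
10 [[[228.2, 198.9]], [[271.8, 198.9]], [[229.1, 248.4]], [[271.0, 248.5]]]
20 [[[227.0, 203.9]], [[272.8, 203.9]], [[228.0, 255.5]], [[271.9, 255.5]]]
35 [[[225.0, 212.2]], [[274.5, 212.3]], [[226.2, 267.5]], [[273.5, 267.5]]]
50 [[[222.7, 222.1]], [[276.5, 222.1]], [[224.1, 281.4]], [[275.3, 281.4]]]
18.8
```

View pics/w8z.png

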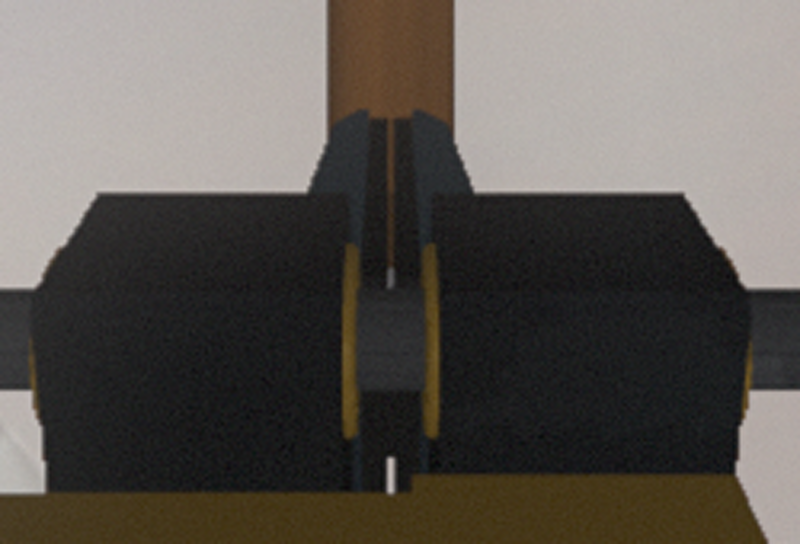

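View pics/s8y.png

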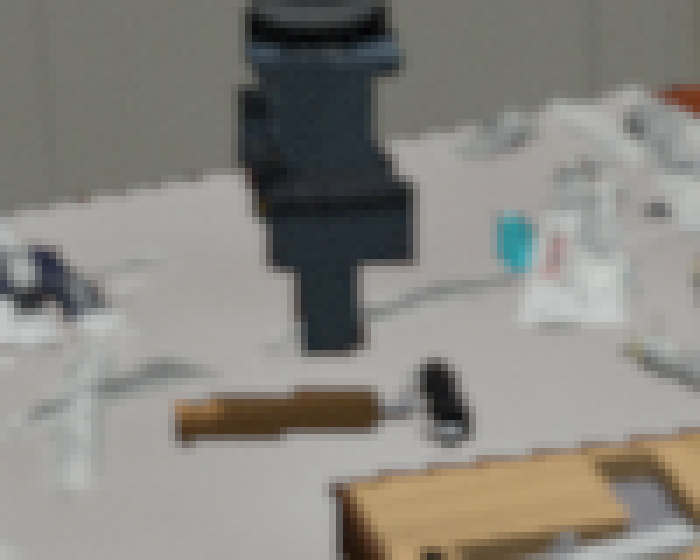

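Call:
drive_tool([
  [[0,0,-0.004],[0,0,0]],
  [[0,0,-0.004],[0,0,0]],
  [[0,0,-0.004],[0,0,0]],
  [[0,0,-0.004],[0,0,0]],
  [[0,0,-0.003],[0,0,0]],
  [[0,0,0],[0,0,0]],
  [[0,0,0],[0,0,0]],
  [[0,0,0],[0,0,0]],
  [[0,0,0],[0,0,0]],
  [[0,0,0],[0,0,0]],
])

```text
time_s: 12.37
ee_pos: [542.1, 298.5, -6.7]
ee_rot: [180.0, -0.0, 70.7]
force: [-1.2, 0.3, -0.1]
gripper_width: 0.5
```

```bash
python3 - <<'E'
from workcell import env
from h import *
s=env.state(); print(s['time_s'],s['ee_pos'],s['force'])
p,im=snap(env,"scene",f"pics/s9.png")
cv2.imwrite("pics/s9y.png",cv2.resize(im[130:210,140:240],None,fx=7,fy=7,interpolation=cv2.INTER_NEAREST))
E
```

```text
12.3667 [542.10866228 298.45633614  -6.68373585] [-1.21887625  0.28277693 -0.12700791]
```

View pics/s9y.png

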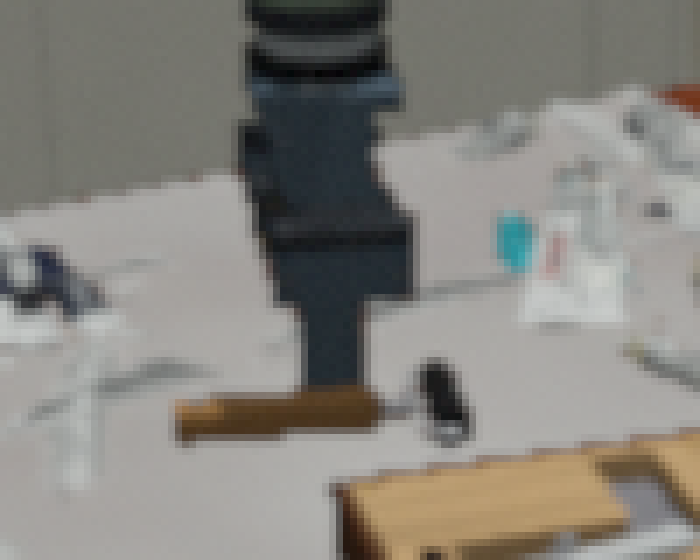

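Call:
drive_tool([
  [[0,0,-0.001],[0,0,0]],
  [[0,0,-0.001],[0,0,0]],
  [[0,0,-0.001],[0,0,0]],
  [[0,0,-0.001],[0,0,0]],
  [[0,0,0],[0,0,0]],
  [[0,0,0],[0,0,0]],
  [[0,0,0],[0,0,0]],
  [[0,0,0],[0,0,0]],
  [[0,0,0],[0,0,0]],
  [[0,0,0],[0,0,0]],
])

```text
time_s: 13.25
ee_pos: [541.9, 298.4, -10.9]
ee_rot: [180.0, -0.0, 70.7]
force: [-0.6, 0.9, -0.3]
gripper_width: 0.6
```

Call:
drive_tool([
  [[0,0,-0.001],[0,0,0]],
  [[0,0,-0.001],[0,0,0]],
  [[0,0,-0.001],[0,0,0]],
  [[0,0,0],[0,0,0]],
  [[0,0,0],[0,0,0]],
  [[0,0,0],[0,0,0]],
  [[0,0,0],[0,0,0]],
  [[0,0,0],[0,0,0]],
  [[0,0,0],[0,0,0]],
  [[0,0,0],[0,0,0]],
])

```text
time_s: 14.08
ee_pos: [542.1, 298.5, -11.6]
ee_rot: [180.0, -0.1, 70.7]
force: [-3.7, -2.0, 12.5]
gripper_width: 0.3
```

Call:
drive_tool([
  [[0,0,0.005],[0,0,0]],
  [[0,0,0.008],[0,0,0]],
  [[0,0,0],[0,0,0]],
  [[0,0,0],[0,0,0]],
  [[0,0,0],[0,0,0]],
  [[0,0,0],[0,0,0]],
  [[0,0,0],[0,0,0]],
  [[0,0,0],[0,0,0]],
  [[0,0,-0.007],[0,0,0]],
  [[0,0,-0.015],[0,0,0]],
], claw=0.55)

```text
time_s: 14.92
ee_pos: [543.4, 299.1, -21.8]
ee_rot: [179.8, -0.2, 70.7]
force: [0.4, -0.2, 0.5]
gripper_width: 50.6
```

Call:
drive_tool([
  [[0,0,0],[0,0,0]],
  [[0,0,0],[0,0,0]],
  [[0,0,0],[0,0,0]],
  [[0,0,0],[0,0,0]],
  [[0,0,0],[0,0,0]],
  [[0,0,0],[0,0,0]],
  [[0,0,0],[0,0,0]],
  [[0,0,0],[0,0,0]],
  [[0,0,0],[0,0,0]],
  [[0,0,0],[0,0,0]],
], claw=0, force=40)

```text
time_s: 15.75
ee_pos: [542.3, 298.6, -22.4]
ee_rot: [180.0, -0.1, 70.7]
force: [-0.8, -1.0, 2.9]
gripper_width: 23.8
```

Call:
drive_tool([
  [[0,0,0.006],[0,0,0]],
  [[0,0,0.014],[0,0,0]],
  [[0,0,0.022],[0,0,0]],
  [[0,0,0.025],[0,0,0]],
  [[0,0,0.025],[0,0,0]],
  [[0,0,0.025],[0,0,0]],
  [[0,0,0.023],[0,0,0]],
  [[0,0,0.015],[0,0,0]],
  [[0,0,0.008],[0,0,0]],
  [[0,0,0],[0,0,0]],
])

```text
time_s: 16.58
ee_pos: [542.5, 298.7, 141.7]
ee_rot: [179.9, -0.1, 70.7]
force: [0.1, 0.2, -1.6]
gripper_width: 23.9
```

Call:
drive_tool([
  [[-0.0009,-0.025,0],[0,0,0.0113]],
  [[-0.0009,-0.04,0],[0,0,0.0113]],
  [[-0.0009,-0.04,0],[0,0,0.0113]],
  [[-0.0009,-0.04,0],[0,0,0.0113]],
  [[-0.001,-0.04,0],[0,0,0.0113]],
  [[-0.001,-0.04,0],[0,0,0.0113]],
  [[-0.001,-0.04,0],[0,0,0.0113]],
  [[-0.001,-0.04,0],[0,0,0.0113]],
  [[-0.001,-0.04,0],[0,0,0.0113]],
  [[-0.001,-0.02,0],[0,0,0.0113]],
])

```text
time_s: 17.42
ee_pos: [530.6, -70.6, 138.3]
ee_rot: [-179.8, 0.1, 77.1]
force: [-0.0, -0.0, -2.1]
gripper_width: 23.6
```

Call:
drive_tool([
  [[0,0,-0.01],[0,0,0]],
  [[0,0,-0.02],[0,0,0]],
  [[0,0,-0.025],[0,0,0]],
  [[0,0,-0.02],[0,0,0]],
  [[0,0,-0.01],[0,0,0]],
  [[0,0,-0.005],[0,0,0]],
  [[0,0,0],[0,0,0]],
  [[0,0,0],[0,0,0]],
  [[0,0,0],[0,0,0]],
  [[0,0,0],[0,0,0]],
])

```text
time_s: 18.25
ee_pos: [533.2, -66.6, 51.2]
ee_rot: [179.9, -0.0, 77.2]
force: [-0.3, -0.1, -2.1]
gripper_width: 23.4
```

```bash
python3 - <<'E'
from workcell import env
from h import *
s=env.state(); print(s['time_s'],s['ee_pos'],s['ee_rot'],s['qvel'].round(2),s['force'],s['gripper_width'])
p,im=snap(env,"wrist",f"pics/w10.png")
E
```

```text
18.25 [533.23314141 -66.62376719  51.19012161] [ 1.79865602e+02 -1.87133477e-02  7.71849324e+01] [-0.09 -0.1   0.2  -0.04 -0.07 -0.07] [-0.2578531  -0.06438659 -2.08216858] 23.427545326934414
```

View pics/w10.png

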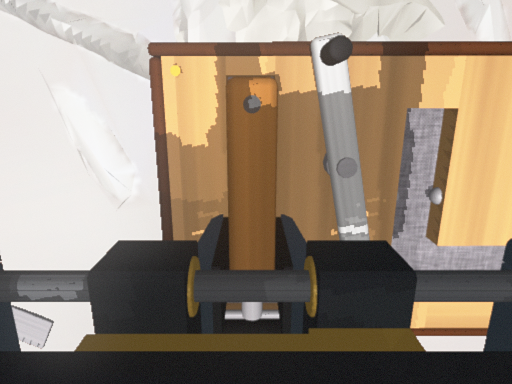

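```bash
python3 - <<'E'
from h import *
p,im=load("pics/w10.png")
H,S,V=cv2.split(cv2.cvtColor(im,cv2.COLOR_BGR2HSV))
a=np.radians(-12.8);R=np.array([[np.cos(a),-np.sin(a)],[np.sin(a),np.cos(a)]])
c=np.array([533.23,-66.62])
q=[(229,77),(276,77),(228,215),(277,215)]
print(((ray(p,q,97.6)[:,:2]-c)@R).round(1).tolist(), (np.array([534.4,-66.7])-c)@R)
E
```

```text
[[-82.6, -9.3], [-82.6, 11.4], [-18.4, -10.9], [-18.4, 13.1]] [1.15864862 0.18119979]
```

Call:
drive_tool([
  [[0,0,-0.005],[0,0,0]],
  [[0,0,-0.01],[0,0,0]],
  [[0,0,-0.01],[0,0,0]],
  [[0,0,-0.005],[0,0,0]],
  [[0,0,-0.003],[0,0,0]],
  [[0,0,0],[0,0,0]],
  [[0,0,0],[0,0,0]],
  [[0,0,0],[0,0,0]],
  [[0,0,0],[0,0,0]],
  [[0,0,0],[0,0,0]],
])

```text
time_s: 19.13
ee_pos: [532.6, -66.6, 17.4]
ee_rot: [180.0, -0.0, 77.2]
force: [0.1, -0.2, -2.1]
gripper_width: 23.3
```

Call:
drive_tool([
  [[0.0002,-0.0004,-0.001],[0,0,0]],
  [[0,0,-0.001],[0,0,0]],
  [[0,0,-0.001],[0,0,0]],
  [[0,0,-0.001],[0,0,0]],
  [[0,0,0],[0,0,0]],
  [[0,0,0],[0,0,0]],
  [[0,0,0],[0,0,0]],
  [[0,0,0],[0,0,0]],
  [[0,0,0],[0,0,0]],
  [[0,0,0],[0,0,0]],
])

```text
time_s: 19.97
ee_pos: [533.0, -67.1, 13.4]
ee_rot: [179.9, -0.0, 77.2]
force: [0.5, -0.1, 4.1]
gripper_width: 23.9
```

Call:
drive_tool([
  [[0,0,0],[0,0,0]],
  [[0,0,0],[0,0,0]],
  [[0,0,0],[0,0,0]],
  [[0,0,0.003],[0,0,0]],
  [[0.0005,0,0.006],[0,0,0]],
  [[0.0005,0,0.008],[0,0,0]],
  [[0,0,0.005],[0,0,0]],
  [[0,0,0],[0,0,0]],
  [[0,0,0],[0,0,0]],
  [[0,0,0],[0,0,0]],
], claw=0.37)

```text
time_s: 20.8
ee_pos: [533.4, -67.0, 35.1]
ee_rot: [180.0, -0.0, 77.2]
force: [-0.9, 0.8, 0.5]
gripper_width: 34.0
```

Call:
drive_tool([
  [[0,0,0],[0,0,0]],
  [[0,0,0],[0,0,0]],
  [[0,0,0],[0,0,0]],
  [[0,0,0],[0,0,0]],
  [[0,0,0],[0,0,0]],
  [[0,0,0],[0,0,0]],
  [[0,0,0],[0,0,0]],
  [[0,0,-0.003],[0,0,0]],
  [[0,0,-0.003],[0,0,0]],
  [[0,0,0],[0,0,0]],
], claw=0)

```text
time_s: 21.63
ee_pos: [533.0, -67.0, 28.3]
ee_rot: [-179.9, 0.0, 77.2]
force: [0.1, -1.3, -0.2]
gripper_width: 0.6
```

```bash
python3 - <<'E'
from workcell import env
from h import *
s=env.state(); print(s['time_s'],s['ee_pos'],s['ee_rot'],s['force'],s['gripper_width'])
p,im=snap(env,"wrist",f"pics/w11.png")
p,im=snap(env,"scene",f"pics/s11.png")
cv2.imwrite("pics/s11z.png",cv2.resize(im[150:260,160:290],None,fx=5,fy=5,interpolation=cv2.INTER_CUBIC))
E
```

```text
21.6333 [532.95100652 -66.97329769  28.33927087] [-1.79922986e+02  1.05942846e-03  7.71733588e+01] [ 0.11699541 -1.30461816 -0.1744364 ] 0.5633324032400018
```

View pics/w11.png

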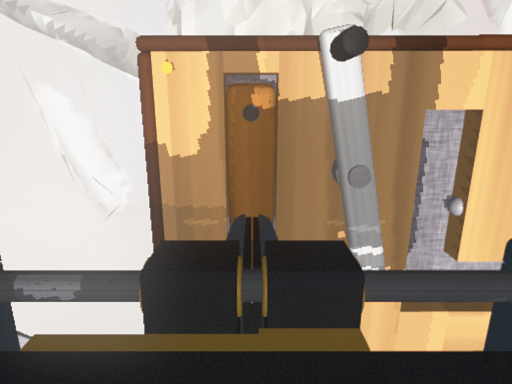

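View pics/s11z.png

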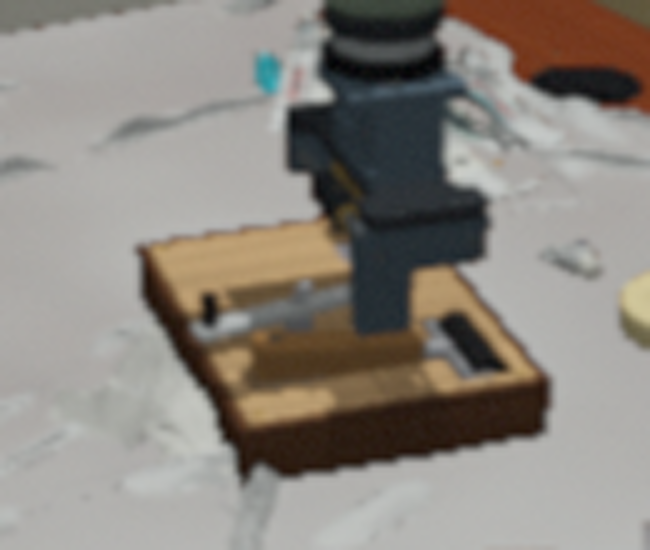

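Call:
drive_tool([
  [[0,0,-0.002],[0,0,0]],
  [[0,0,-0.002],[0,0,0]],
  [[0,0,-0.001],[0,0,0]],
  [[0,0,-0.001],[0,0,0]],
  [[0,0,-0.001],[0,0,0]],
  [[0,0,0],[0,0,0]],
  [[0,0,0],[0,0,0]],
  [[0,0,0],[0,0,0]],
  [[0,0,0],[0,0,0]],
  [[0,0,0],[0,0,0]],
])

```text
time_s: 22.57
ee_pos: [533.6, -67.1, 22.0]
ee_rot: [180.0, -0.0, 77.2]
force: [-1.9, -0.5, 2.1]
gripper_width: 0.6
```

Call:
drive_tool([
  [[0,0,-0.001],[0,0,0]],
  [[0,0,-0.001],[0,0,0]],
  [[0,0,-0.001],[0,0,0]],
  [[0,0,-0.001],[0,0,0]],
  [[0,0,0],[0,0,0]],
  [[0,0,0],[0,0,0]],
  [[0,0,0],[0,0,0]],
  [[0,0,0],[0,0,0]],
  [[0,0,0],[0,0,0]],
  [[0,0,0],[0,0,0]],
])

```text
time_s: 23.4
ee_pos: [533.3, -67.0, 18.1]
ee_rot: [-180.0, -0.0, 77.2]
force: [-3.3, 1.2, 5.1]
gripper_width: 0.4
```

Call:
drive_tool([
  [[0,0,-0.001],[0,0,0]],
  [[0,0,-0.001],[0,0,0]],
  [[0,0,-0.001],[0,0,0]],
  [[0,0,0],[0,0,0]],
  [[0,0,0],[0,0,0]],
  [[0,0,0],[0,0,0]],
  [[0,0,0],[0,0,0]],
  [[0,0,0],[0,0,0]],
  [[0,0,0],[0,0,0]],
  [[0,0,0],[0,0,0]],
])

```text
time_s: 24.23
ee_pos: [533.4, -67.0, 16.4]
ee_rot: [180.0, -0.0, 77.2]
force: [-4.9, 0.2, 14.5]
gripper_width: 0.3
```

Call:
drive_tool([
  [[0,0,0.02],[0,0,0]],
  [[0,0,0.035],[0,0,0]],
  [[0.002,-0.01,0.035],[0,0,-0.03]],
  [[0.0045,-0.03,0.034],[0,0,-0.06]],
  [[0.005,-0.038,0],[0,0,-0.06]],
  [[0.005,-0.038,0],[0,0,-0.06]],
  [[0.005,-0.038,0],[0,0,-0.06]],
  [[0.005,-0.038,0],[0,0,-0.06]],
  [[0.005,-0.038,0],[0,0,-0.06]],
  [[0.0045,-0.037,0],[0,0,-0.06]],
])

```text
time_s: 25.07
ee_pos: [569.8, -334.1, 135.6]
ee_rot: [179.9, -0.0, 51.2]
force: [0.8, -0.2, -1.0]
gripper_width: 0.4
```

Call:
drive_tool([
  [[0,0,0],[0,0,0]],
  [[0,0,0],[0,0,0]],
  [[0,0,0],[0,0,0]],
  [[0,0,0],[0,0,0]],
  [[0,0,0],[0,0,0]],
  [[0,0,0],[0,0,0]],
  [[0,0,0],[0,0,0]],
  [[0,0,0],[0,0,0]],
  [[0,0,0],[0,0,0]],
  [[0,0,0],[0,0,0]],
], claw=0.7)

```text
time_s: 25.9
ee_pos: [569.2, -331.3, 136.3]
ee_rot: [180.0, -0.0, 51.4]
force: [0.1, -0.2, 0.5]
gripper_width: 62.7
```

```bash
python3 - <<'E'
from workcell import env
from h import *
s=env.state(); print(s['time_s'],s['ee_pos'],s['ee_rot'],s['force'],s['gripper_width'],s['qpos'].round(1))
p,im=snap(env,"wrist",f"pics/w12.png")
H,S,V=cv2.split(cv2.cvtColor(im,cv2.COLOR_BGR2HSV))
for b in blobs((H<25)&(S>80)&(V>30),500,(130,0,370,240)):
    r=rect(p,b[3],24); print(b[1],r)
p,im=snap(env,"scene",f"pics/s12.png")
cv2.imwrite("pics/s12z.png",cv2.resize(im[150:260,160:290],None,fx=5,fy=5,interpolation=cv2.INTER_CUBIC))
E
```

```text
25.9 [ 569.18672009 -331.28650247  136.27328643] [ 1.79990550e+02 -7.24686263e-03  5.14113006e+01] [ 0.11233572 -0.16317002  0.5064434 ] 62.68109367674103 [-31.2  27.3  81.5   0.   71.2 -82.6]
[234  55  28 133] ((527.3306274414062, -301.1305236816406), (24.403274536132812, 117.81007385253906), 51.21614456176758)
```

View pics/w12.png

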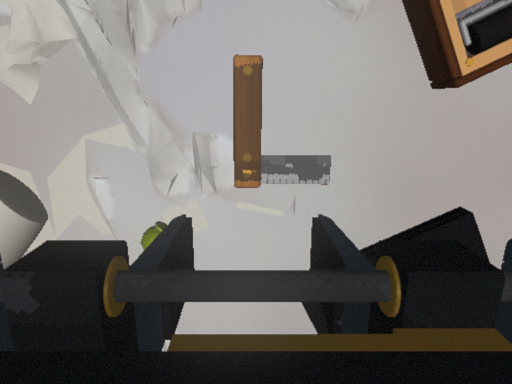

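View pics/s12z.png

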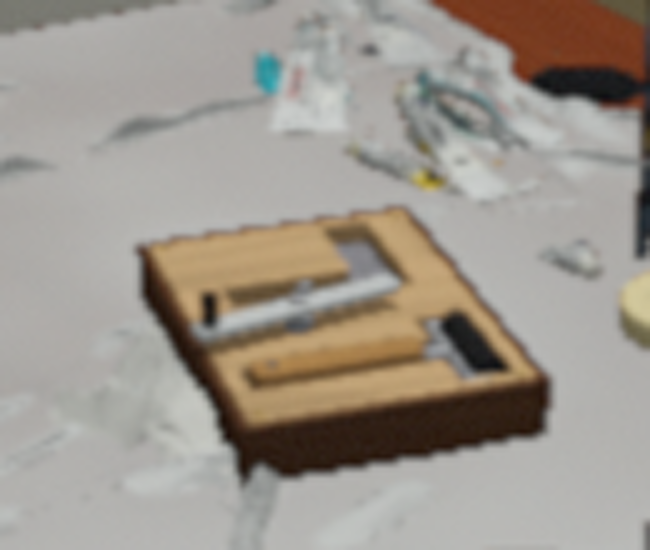

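Call:
drive_tool([
  [[-0.0115,0.0083,-0.02],[0,0,-0.003]],
  [[-0.0115,0.0083,-0.03],[0,0,0]],
  [[-0.0115,0.0083,-0.03],[0,0,0]],
  [[-0.0113,0.0083,-0.03],[0,0,0]],
  [[0,0,-0.02],[0,0,0]],
  [[0,0,-0.015],[0,0,0]],
  [[0,0,-0.008],[0,0,0]],
  [[0,0,-0.005],[0,0,0]],
  [[0,0,0],[0,0,0]],
  [[0,0,0],[0,0,0]],
])

```text
time_s: 26.83
ee_pos: [524.0, -298.7, -21.2]
ee_rot: [179.9, -0.0, 51.2]
force: [0.7, 0.3, -0.3]
gripper_width: 63.8
```

```bash
python3 - <<'E'
from workcell import env
from h import *
s=env.state(); print(s['time_s'],s['ee_pos'],s['ee_rot'],s['force'],s['gripper_width'])
p,im=snap(env,"wrist",f"pics/w13.png")
H,S,V=cv2.split(cv2.cvtColor(im,cv2.COLOR_BGR2HSV))
a=np.radians(-38.8)
for b in blobs((H<25)&(S>80)&(V>30),500,(180,0,320,225)):
    v,u=np.nonzero(b[3]); W=ray(p,np.c_[u,v],24)[:,:2]-s['ee_pos'][:2]
    l=W@np.array([[np.cos(a),-np.sin(a)],[np.sin(a),np.cos(a)]]); print(b[1],l.min(0),l.max(0))
E
```

```text
26.8333 [ 524.02860147 -298.73808624  -21.18029401] [ 1.79921138e+02 -1.61965422e-02  5.12190528e+01] [ 0.69686718  0.28342362 -0.32486226] 63.753437916318184
[224 136  52  89] [-57.26331446 -11.89626397] [-13.75116021  12.72653844]
```

View pics/w13.png

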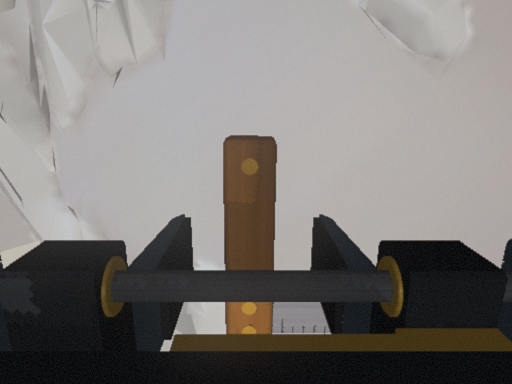

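Call:
drive_tool([
  [[0,0,0],[0,0,0]],
  [[0,0,0],[0,0,0]],
  [[0,0,0],[0,0,0]],
  [[0,0,0],[0,0,0]],
  [[0,0,0],[0,0,0]],
  [[0,0,0],[0,0,0]],
  [[0,0,0],[0,0,0]],
  [[0,0,0],[0,0,0]],
  [[0,0,0],[0,0,0]],
  [[0,0,0],[0,0,0]],
], claw=0, force=55)

```text
time_s: 27.72
ee_pos: [523.3, -298.4, -21.7]
ee_rot: [180.0, 0.0, 51.2]
force: [-1.8, 0.5, 1.5]
gripper_width: 25.6
```

Call:
drive_tool([
  [[0,0,0.006],[0,0,0]],
  [[0,0,0.014],[0,0,0]],
  [[0,0,0.022],[0,0,0]],
  [[0,0,0.025],[0,0,0]],
  [[0,0,0.025],[0,0,0]],
  [[0,0,0.025],[0,0,0]],
  [[0,0,0.023],[0,0,0]],
  [[0,0,0.015],[0,0,0]],
  [[0,0,0.008],[0,0,0]],
  [[0,0,0],[0,0,0]],
])

```text
time_s: 28.55
ee_pos: [524.3, -298.7, 143.1]
ee_rot: [179.8, -0.0, 51.2]
force: [-0.0, -0.3, -1.2]
gripper_width: 25.5
```

Call:
drive_tool([
  [[0.0023,0.022,0],[0,0,0.0454]],
  [[0.0023,0.037,0],[0,0,0.0454]],
  [[0.0023,0.038,0],[0,0,0.0454]],
  [[0.0023,0.038,0],[0,0,0.0454]],
  [[0.0023,0.038,0],[0,0,0.0454]],
  [[0.0023,0.038,0],[0,0,0.0454]],
  [[0.0023,0.038,0],[0,0,0.0454]],
  [[0.0023,0.038,0],[0,0,0.0454]],
  [[0.0023,0.037,0],[0,0,0.0454]],
  [[0.0023,0.0175,0],[0,0,0.0454]],
])

```text
time_s: 29.38
ee_pos: [544.9, 47.3, 139.5]
ee_rot: [-179.8, -0.1, 77.5]
force: [-1.1, -0.6, -2.0]
gripper_width: 25.6
```

Call:
drive_tool([
  [[0,0,-0.01],[0,0,0]],
  [[0,0,-0.02],[0,0,0]],
  [[0,0,-0.025],[0,0,0]],
  [[0,0,-0.02],[0,0,0]],
  [[0,0,-0.01],[0,0,0]],
  [[0,0,-0.005],[0,0,0]],
  [[0,0,0],[0,0,0]],
  [[0,0,0],[0,0,0]],
  [[0,0,0],[0,0,0]],
  [[0,0,0],[0,0,0]],
])

```text
time_s: 30.22
ee_pos: [547.2, 43.2, 52.3]
ee_rot: [179.9, -0.0, 77.2]
force: [-0.2, -0.1, -1.4]
gripper_width: 25.6
```

```bash
python3 - <<'E'
from workcell import env
from h import *
s=env.state(); print(s['time_s'],s['ee_pos'],s['ee_rot'],s['force'],s['gripper_width'])
p,im=snap(env,"wrist",f"pics/w14.png")
H,S,V=cv2.split(cv2.cvtColor(im,cv2.COLOR_BGR2HSV))
p,im=snap(env,"scene",f"pics/s14.png")
cv2.imwrite("pics/s14z.png",cv2.resize(im[130:260,160:290],None,fx=4.5,fy=4.5,interpolation=cv2.INTER_CUBIC))
E
```

```text
30.2167 [547.24435288  43.15394715  52.31368636] [ 1.79866493e+02 -4.19942149e-02  7.72216907e+01] [-0.157721   -0.10841298 -1.37862885] 25.63682009581144
```

View pics/w14.png

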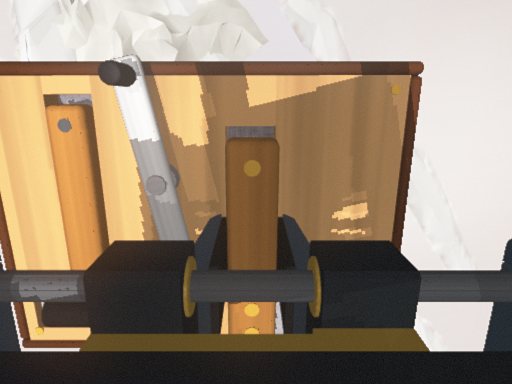

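View pics/s14z.png

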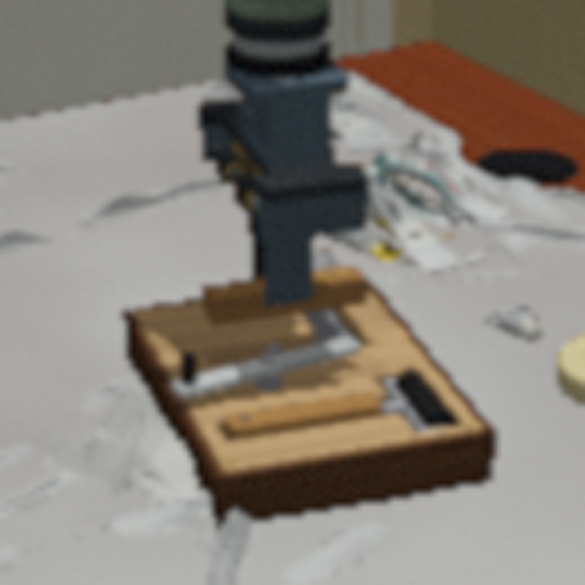

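```bash
python3 - <<'E'
from h import *
p,im=load("pics/w14.png")
a=np.radians(-12.8);R=np.array([[np.cos(a),-np.sin(a)],[np.sin(a),np.cos(a)]])
c=np.array([547.24,43.15])
cv2.imwrite("pics/w14z.png",cv2.resize(im[100:230,180:320],None,fx=5,fy=5,interpolation=cv2.INTER_CUBIC))
print('recess end/sides rel TCP',((ray(p,[(226,127),(276,127)],44)[:,:2]-c)@R).round(1).tolist(),'stock',((ray(p,[(227,139),(279,139),(226,215),(279,215)],98)[:,:2]-c)@R).round(1).tolist())
E
```

```text
recess end/sides rel TCP [[-56.6, -15.1], [-56.6, 15.6]] stock [[-55.4, -10.8], [-55.4, 13.4], [-18.2, -12.0], [-18.2, 14.2]]
```

View pics/w14z.png

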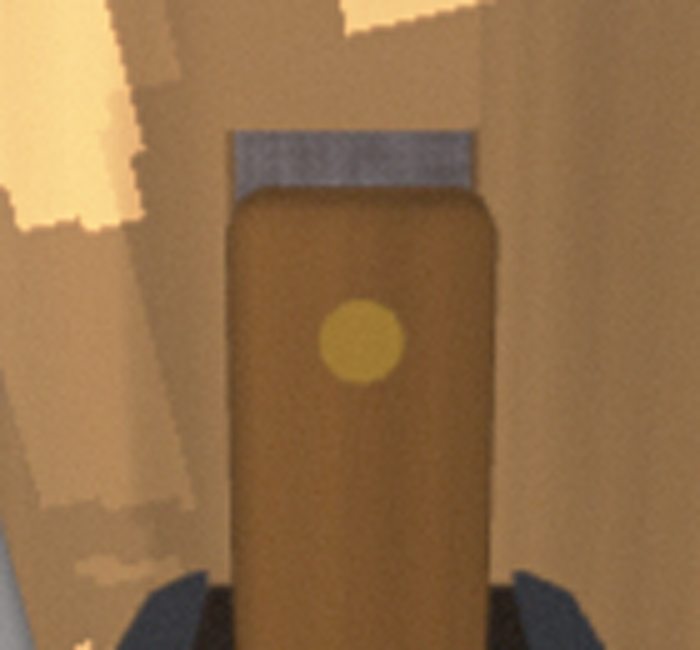

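Call:
drive_tool([
  [[0.0002,-0.0008,-0.005],[0,0,0]],
  [[0,0,-0.01],[0,0,0]],
  [[0,0,-0.01],[0,0,0]],
  [[0,0,-0.005],[0,0,0]],
  [[0,0,-0.003],[0,0,0]],
  [[0,0,0],[0,0,0]],
  [[0,0,0],[0,0,0]],
  [[0,0,0],[0,0,0]],
  [[0,0,0],[0,0,0]],
  [[0,0,0],[0,0,0]],
])

```text
time_s: 31.15
ee_pos: [546.8, 42.5, 18.5]
ee_rot: [180.0, -0.0, 77.2]
force: [-0.3, -0.3, -0.6]
gripper_width: 25.6
```

Call:
drive_tool([
  [[0,0,-0.001],[0,0,0]],
  [[0,0,-0.001],[0,0,0]],
  [[0,0,-0.001],[0,0,0]],
  [[0,0,-0.001],[0,0,0]],
  [[0,0,0],[0,0,0]],
  [[0,0,0],[0,0,0]],
  [[0,0,0],[0,0,0]],
  [[0,0,0],[0,0,0]],
  [[0,0,0],[0,0,0]],
  [[0,0,0],[0,0,0]],
])

```text
time_s: 31.98
ee_pos: [546.9, 42.4, 14.4]
ee_rot: [180.0, -0.0, 77.2]
force: [0.7, -0.6, 3.7]
gripper_width: 25.6
```

Call:
drive_tool([
  [[0,0,0],[0,0,0]],
  [[0,0,0],[0,0,0]],
  [[0,0,0],[0,0,0]],
  [[0,0,0.003],[0,0,0]],
  [[0,0,0.006],[0,0,0]],
  [[0,0,0.008],[0,0,0]],
  [[0,0,0.005],[0,0,0]],
  [[0,0,0],[0,0,0]],
  [[0,0,0],[0,0,0]],
  [[0,0,0],[0,0,0]],
], claw=0.38)

```text
time_s: 32.82
ee_pos: [546.5, 42.4, 36.3]
ee_rot: [180.0, -0.0, 77.2]
force: [0.2, -0.3, 0.4]
gripper_width: 34.6
```

Call:
drive_tool([
  [[0,0,0],[0,0,0]],
  [[0,0,0],[0,0,0]],
  [[0,0,0],[0,0,0]],
  [[0,0,0],[0,0,0]],
  [[0,0,0],[0,0,0]],
  [[0,0,0],[0,0,0]],
  [[0,0,0],[0,0,0]],
  [[0,0,-0.003],[0,0,0]],
  [[0,0,-0.003],[0,0,0]],
  [[0,0,0],[0,0,0]],
], claw=0)

```text
time_s: 33.65
ee_pos: [545.9, 42.4, 29.4]
ee_rot: [-179.9, 0.0, 77.2]
force: [1.5, 0.1, 0.2]
gripper_width: 0.3
```

```bash
python3 - <<'E'
from workcell import env
from h import *
s=env.state(); print(s['time_s'],s['ee_pos'],s['ee_rot'],s['force'],s['gripper_width'])
p,im=snap(env,"wrist",f"pics/w15.png")
E
```

```text
33.65 [545.92353873  42.39831327  29.40176107] [-1.79920135e+02  1.68209900e-02  7.72349957e+01] [1.46475176 0.07607704 0.24272092] 0.32815739034584324
```

View pics/w15.png

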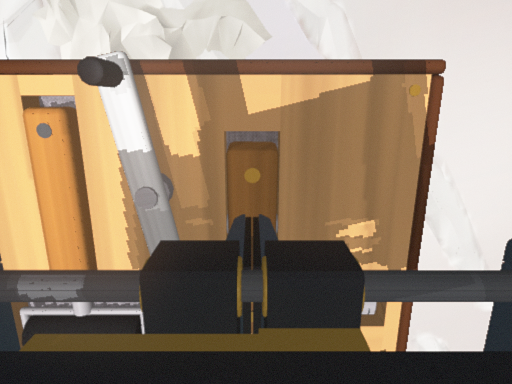

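Call:
drive_tool([
  [[0.001,0,-0.002],[0,0,0]],
  [[0,0,-0.002],[0,0,0]],
  [[0,0,-0.001],[0,0,0]],
  [[0,0,-0.001],[0,0,0]],
  [[0,0,-0.001],[0,0,0]],
  [[0,0,-0.001],[0,0,0]],
  [[0,0,-0.001],[0,0,0]],
  [[0,0,0],[0,0,0]],
  [[0,0,0],[0,0,0]],
  [[0,0,0],[0,0,0]],
])

```text
time_s: 34.53
ee_pos: [546.5, 42.6, 21.4]
ee_rot: [-179.9, -0.0, 77.2]
force: [-3.5, 1.2, 6.0]
gripper_width: 0.3
```

Call:
drive_tool([
  [[0,0,-0.001],[0,0,0]],
  [[0,0,-0.001],[0,0,0]],
  [[0,0,-0.001],[0,0,0]],
  [[0,0,0],[0,0,0]],
  [[0,0,0],[0,0,0]],
  [[0,0,0],[0,0,0]],
  [[0,0,0],[0,0,0]],
  [[0,0,0],[0,0,0]],
  [[0,0,0],[0,0,0]],
  [[0,0,0],[0,0,0]],
])

```text
time_s: 35.37
ee_pos: [547.0, 42.4, 18.1]
ee_rot: [-179.9, 0.0, 77.2]
force: [-3.8, 1.0, 5.0]
gripper_width: 0.4
```

Call:
drive_tool([
  [[0,0,-0.001],[0,0,0]],
  [[0,0,-0.001],[0,0,0]],
  [[0,0,-0.001],[0,0,0]],
  [[0,0,0],[0,0,0]],
  [[0,0,0],[0,0,0]],
  [[0,0,0],[0,0,0]],
  [[0,0,0],[0,0,0]],
  [[0,0,0],[0,0,0]],
  [[0,0,0],[0,0,0]],
  [[0,0,0],[0,0,0]],
])

```text
time_s: 36.2
ee_pos: [547.2, 42.6, 16.4]
ee_rot: [-180.0, -0.0, 77.2]
force: [-6.1, 0.7, 13.3]
gripper_width: 0.4
```

```bash
python3 - <<'E'
from h import *
for fn,peg,piv in (("w15",(95,71),(147,197)),("w14",(113,73),(155,185)),("w10",(338,50),(346,167)),("w11",(350,43),(359,176))):
    p,im=load(f"pics/{fn}.png"); a=ray(p,[peg],85)[0]; b=ray(p,[piv],66)[0]; d=a-b
    print(fn,a.round(1),b.round(1),np.hypot(*d[:2]).round(1),np.degrees(np.arctan2(d[1],d[0])).round(1))
E
```

```text
w15 [449.5  -1.6  85. ] [510.2  -4.   66. ] 60.7 177.8
w14 [449.6  -1.9  85. ] [510.3  -5.   66. ] 60.7 177.0
w10 [449.4  -5.6  85. ] [509.9  -5.9  66. ] 60.5 179.7
w11 [449.4  -6.5  85. ] [510.   -5.7  66. ] 60.7 -179.2
```

Call:
drive_tool([
  [[0,0,0.02],[0,0,0]],
  [[0,0,0.03],[0,0,0]],
  [[-0.005,0,0.03],[0,0,-0.05]],
  [[-0.015,-0.003,0.02],[0,0,-0.09]],
  [[-0.02,-0.004,0],[0,0,-0.09]],
  [[-0.02,-0.004,0],[0,0,-0.09]],
  [[-0.02,-0.004,0],[0,0,-0.09]],
  [[-0.02,-0.004,0],[0,0,-0.09]],
  [[-0.015,-0.004,0],[0,0,-0.09]],
  [[-0.002,0,0],[0,0,-0.09]],
])

```text
time_s: 37.03
ee_pos: [428.3, 18.7, 114.8]
ee_rot: [180.0, 0.1, 38.0]
force: [-0.1, 1.2, -0.1]
gripper_width: 0.4
```

```bash
python3 - <<'E'
from workcell import env
from h import *
s=env.state(); print(s['time_s'],s['ee_pos'],s['ee_rot'],s['force'],s['gripper_width'])
p,im=snap(env,"top",f"pics/t16.png")
p,im=snap(env,"scene",f"pics/s16.png")
cv2.imwrite("pics/s16z.png",cv2.resize(im[130:260,160:290],None,fx=4.5,fy=4.5,interpolation=cv2.INTER_CUBIC))
E
```

```text
37.0333 [428.31848591  18.74303501 114.77851582] [1.79996014e+02 5.14378300e-02 3.80063896e+01] [-0.13063378  1.24323042 -0.14303305] 0.4345491530295196
```

View pics/s16z.png

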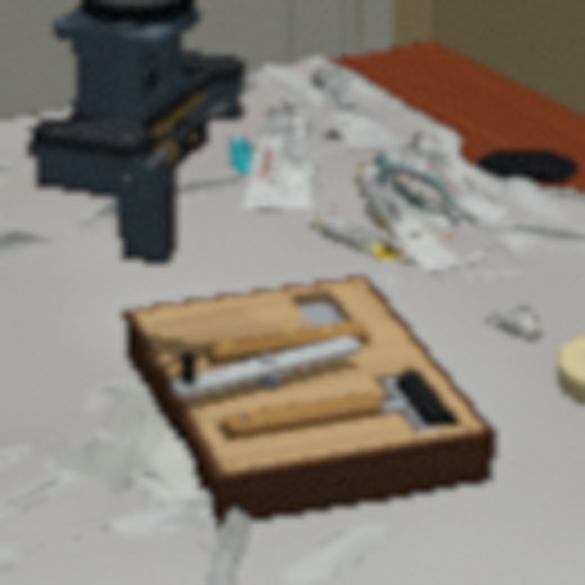

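Call:
drive_tool([
  [[0,0,-0.01],[0,0,0]],
  [[0,0,-0.02],[0,0,0]],
  [[0,0,-0.02],[0,0,0]],
  [[0,0,-0.015],[0,0,0]],
  [[0,0,-0.01],[0,0,0]],
  [[0,0,-0.006],[0,0,0]],
  [[0,0,0],[0,0,0]],
  [[0,0,0],[0,0,0]],
  [[0,0,0],[0,0,0]],
  [[0,0,0],[0,0,0]],
])

```text
time_s: 37.97
ee_pos: [431.4, 19.4, 34.9]
ee_rot: [179.9, -0.1, 38.3]
force: [-0.3, 0.4, -0.2]
gripper_width: 0.3
```

```bash
python3 - <<'E'
from workcell import env
from h import *
s=env.state(); print(s['time_s'],s['ee_pos'],s['ee_rot'],s['force'])
p,im=snap(env,"wrist",f"pics/w17.png")
p,im=snap(env,"scene",f"pics/s17.png")
cv2.imwrite("pics/s17z.png",cv2.resize(im[150:250,160:280],None,fx=5,fy=5,interpolation=cv2.INTER_CUBIC))
n=np.array([np.cos(np.radians(308)),np.sin(np.radians(308))]); piv=np.array([510.5,-5.2])
c0=s['ee_pos'][:2]; 
th=np.r_[np.linspace(179,257.2,20)]
C=np.array([piv+62*np.array([np.cos(np.radians(t)),np.sin(np.radians(t))])-22*n for t in th])
print((C[0]-c0).round(1)); print((np.diff(C,axis=0)).round(1).tolist()); print('end',C[-1].round(1))
E
```

```text
37.9667 [431.44884851  19.44276028  34.85738854] [ 1.79929289e+02 -9.32798828e-02  3.83002240e+01] [-0.27893003  0.36643923 -0.16941723]
[ 3.5 -6.2]
[[0.1, -4.5], [0.4, -4.4], [0.7, -4.4], [1.0, -4.3], [1.3, -4.2], [1.6, -4.1], [1.9, -4.0], [2.2, -3.9], [2.5, -3.7], [2.7, -3.5], [3.0, -3.3], [3.2, -3.1], [3.4, -2.8], [3.6, -2.6], [3.8, -2.3], [4.0, -2.0], [4.1, -1.7], [4.2, -1.4], [4.3, -1.1]]
end [483.2 -48.3]
```

View pics/w17.png

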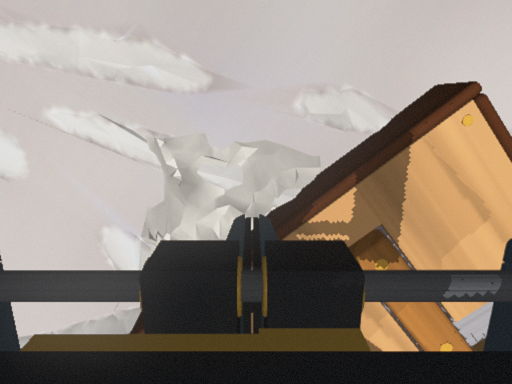

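View pics/s17z.png

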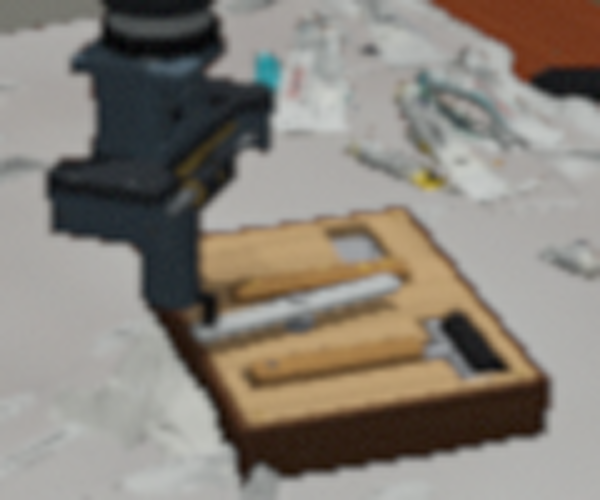

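Call:
drive_tool([
  [[0.0018,-0.0031,0],[0,0,0]],
  [[0.0018,-0.0031,0],[0,0,0]],
  [[0.0001,-0.0045,0],[0,0,0]],
  [[0.0004,-0.0044,0],[0,0,0]],
  [[0.0007,-0.0044,0],[0,0,0]],
  [[0.001,-0.0043,0],[0,0,0]],
  [[0.0013,-0.0042,0],[0,0,0]],
  [[0.0016,-0.0041,0],[0,0,0]],
  [[0.0019,-0.004,0],[0,0,0]],
  [[0.0022,-0.0039,0],[0,0,0]],
])

```text
time_s: 38.9
ee_pos: [442.7, -21.2, 33.8]
ee_rot: [-180.0, 0.1, 38.3]
force: [-4.7, -0.7, -0.0]
gripper_width: 0.2
```

```bash
python3 - <<'E'
from workcell import env
from h import *
s=env.state(); print(s['time_s'],s['ee_pos'],s['ee_rot'],s['force'])
p,im=snap(env,"scene",f"pics/s18.png")
cv2.imwrite("pics/s18z.png",cv2.resize(im[150:250,160:280],None,fx=5,fy=5,interpolation=cv2.INTER_CUBIC))
E
```

```text
38.9 [442.70015392 -21.20911353  33.82273963] [-1.79955660e+02  7.99038009e-02  3.82758531e+01] [-4.73876464 -0.65573821 -0.01065764]
```

View pics/s18z.png

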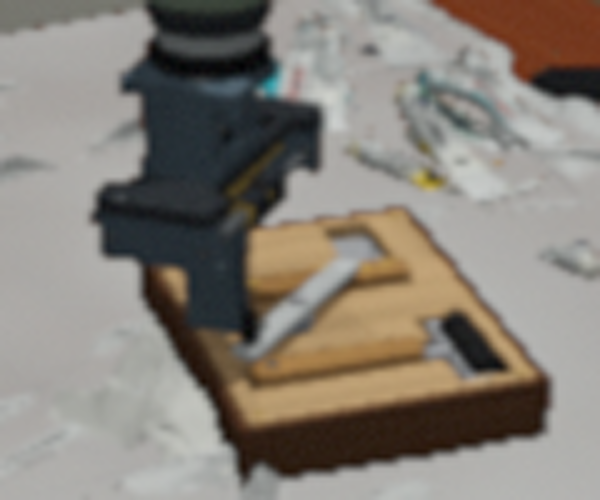

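Call:
drive_tool([
  [[0.0025,-0.0037,0],[0,0,0]],
  [[0.0027,-0.0035,0],[0,0,0]],
  [[0.003,-0.0033,0],[0,0,0]],
  [[0.0032,-0.0031,0],[0,0,0]],
  [[0.0034,-0.0028,0],[0,0,0]],
  [[0.0036,-0.0026,0],[0,0,0]],
  [[0.0038,-0.0023,0],[0,0,0]],
  [[0.004,-0.002,0],[0,0,0]],
  [[0.0041,-0.0017,0],[0,0,0]],
  [[0.0042,-0.0014,0],[0,0,0]],
])

```text
time_s: 39.78
ee_pos: [478.4, -47.2, 34.2]
ee_rot: [180.0, -0.0, 38.3]
force: [-0.8, -0.1, 0.3]
gripper_width: 0.3
```

Call:
drive_tool([
  [[0.002,-0.0005,0],[0,0,0]],
  [[0.002,-0.0005,0],[0,0,0]],
  [[0.001,0,0],[0,0,0]],
  [[0,0,0],[0,0,0]],
  [[0,0,0],[0,0,0]],
  [[0,0,0],[0,0,0]],
  [[0,0,0],[0,0,0]],
  [[0,0,0],[0,0,0]],
  [[0,0,0],[0,0,0]],
  [[0,0,0],[0,0,0]],
])

```text
time_s: 40.62
ee_pos: [481.5, -47.8, 34.0]
ee_rot: [-179.9, 0.1, 38.3]
force: [-4.2, -0.2, 1.9]
gripper_width: 0.7
```

```bash
python3 - <<'E'
from workcell import env
from h import *
s=env.state(); print(s['time_s'],s['ee_pos'],s['ee_rot'],s['force'])
p,im=snap(env,"scene",f"pics/s19.png")
cv2.imwrite("pics/s19z.png",cv2.resize(im[150:250,160:280],None,fx=5,fy=5,interpolation=cv2.INTER_CUBIC))
E
```

```text
40.6167 [481.54278736 -47.81012461  33.99203104] [-1.79913824e+02  8.54412849e-02  3.82756877e+01] [-4.152355   -0.21496234  1.93494984]
```

View pics/s19z.png

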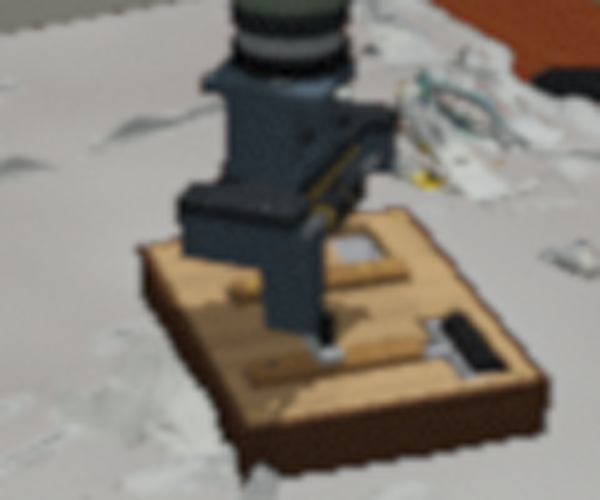

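Call:
drive_tool([
  [[0.001,0,0],[0,0,0]],
  [[0.001,0,0],[0,0,0]],
  [[0.001,0,0],[0,0,0]],
  [[0.001,0,0],[0,0,0]],
  [[0,0,0],[0,0,0]],
  [[0,0,0],[0,0,0]],
  [[0,0,0],[0,0,0]],
  [[0,0,0],[0,0,0]],
  [[0,0,0],[0,0,0]],
  [[0,0,0],[0,0,0]],
])

```text
time_s: 41.5
ee_pos: [481.8, -47.6, 33.5]
ee_rot: [-179.6, 0.4, 38.3]
force: [-10.9, 0.5, 5.6]
gripper_width: 1.0
```

Call:
drive_tool([
  [[-0.006,0.002,0],[0,0,0]],
  [[-0.01,0.006,0],[0,0,0]],
  [[-0.006,0.006,0],[0,0,0]],
  [[0,0,0.02],[0,0,0]],
  [[0,0,0.03],[0,0,0]],
  [[-0.03,0.02,0.03],[0,0,0]],
  [[-0.03,0.035,0.03],[0,0,0]],
  [[-0.02,0.035,0.02],[0,0,0]],
  [[0,0.035,0.01],[0,0,0]],
  [[0,0.02,0],[0,0,0]],
])

```text
time_s: 42.33
ee_pos: [398.0, 101.1, 165.2]
ee_rot: [179.8, -0.5, 38.4]
force: [0.2, -0.9, 0.9]
gripper_width: 0.2
```

```bash
python3 - <<'E'
from workcell import env
from h import *
s=env.state(); print(s['time_s'],s['ee_pos'],s['ee_rot'],s['force'])
p,im=snap(env,"scene",f"pics/s20.png")
a=cv2.resize(im[165:250,175:280],None,fx=5,fy=5,interpolation=cv2.INTER_CUBIC)
p,im=snap(env,"top",f"pics/t20.png")
cv2.imwrite("pics/s20z.png",a); cv2.imwrite("pics/t20z.png",cv2.resize(im[165:265,185:305],None,fx=5.5,fy=5.5,interpolation=cv2.INTER_CUBIC))
E
```

```text
42.3333 [397.99717312 101.08260779 165.19442409] [179.84881796  -0.50601688  38.35228278] [ 0.18268823 -0.88173412  0.9374587 ]
```

View pics/s20z.png

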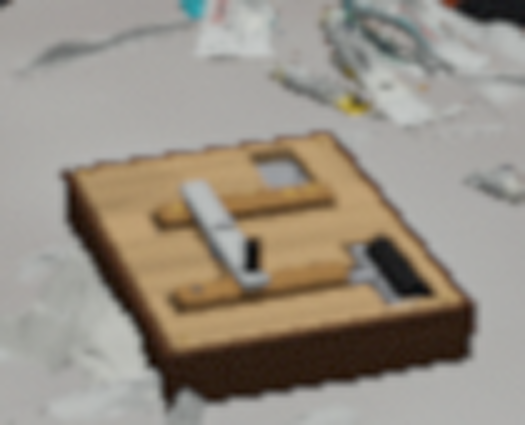

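View pics/t20z.png

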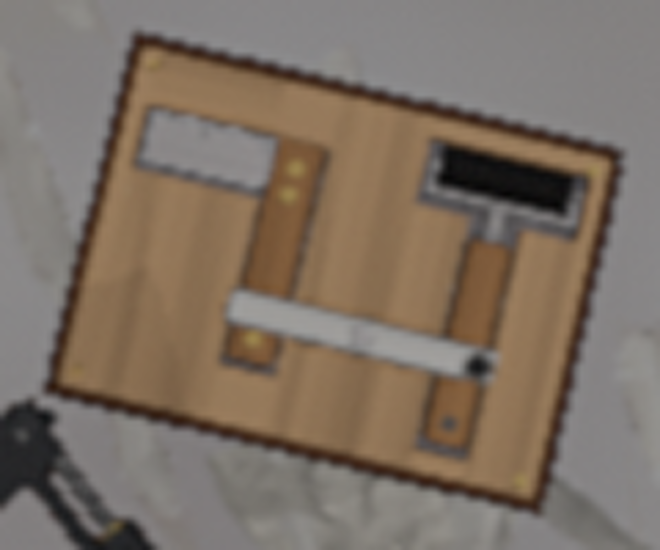

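```bash
python3 - <<'E'
from h import *
p,im=load("pics/t20.png"); H,S,V=cv2.split(cv2.cvtColor(im,cv2.COLOR_BGR2HSV))
for b in blobs((S<30)&(V>125),60,(222,210,280,240)): print(b[0],b[1],rect(p,b[3],63))
dk=blobs(V<60,8,(255,220,290,245))
for b in dk: print('peg',b[2],ray(p,[b[2]],76))
w=blobs((H<25)&(S>60)&(V>30),2000,(185,165,305,265))[0]; print('tray',rect(p,w[3],44))
E
```

```text
251 [226 218  45  15] ((509.29254150390625, 1.7069549560546875), (127.42001342773438, 15.844091415405273), 76.93981170654297)
peg [271.33333333 231.11111111] [[493.84813968 -64.46224204  76.        ]]
tray ((540.9844360351562, 9.432037353515625), (268.66705322265625, 195.637451171875), 77.2857437133789)
```

```bash
python3 - <<'E'
from workcell import env
print(env.job_done())
E
```

```text
the job is handed in; nothing more can be done
None
```

The ink roller and the try square are both in their cutouts, pressed down onto the recess floor. The keeper bar lies across both tools at its stop. I handed the job in at about 42.4 s, with the gripper clear of everything.

**Seating:** I pressed each tool until the gripper met a hard floor. It stopped at the height expected for a tool that is home, with about 14 N on the roller and 13 N on the square. The last scene and top pictures show both lying flush and square to the tray.

**Keeper:** I pushed it by the peg until the force rose from 4 to 11 N with only 0.3 mm of movement. In the last top picture the bar is within about 0.4° of square to the tray, which is the limit of that measurement.

**What failed or disagreed:**
- **Missed grasps:** The first two grasps of the roller closed above it. The real fingertips are about 35 mm short of the reported TCP. I confirmed this in two cameras and by touching the handle, and allowed for it from then on.
- **Camera disagreement:** The top and wrist cameras disagreed by 3 to 4 mm on where the tools lay. I used the wrist camera for both picking up and placing, so the error largely cancelled.
- **Keeper start:** The keeper began about 12° off its open position, but nothing struck it.

The tape roll, paint tube and colour tin were not handled, though I did not re-measure their positions at the end.

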